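# Swap the cracked button cap on the cloth winder's control station

## Robot

A 7-joint arm with a two-finger parallel gripper is mounted at the origin on the work surface. World frame = base frame: x ahead of the robot, y to its left, z up, the work surface at z = 0. Lengths are in mm, angles in rad, forces in N, time in s.
With the tool pointing down it reaches from about 425 to 825 mm from the base axis. Payload 3.6 kg.
Tool frame: the origin (TCP) lies on the centre line of the jaws, within the pads' length; the fingertips stand 8 mm ahead of it and the grasp point (between the pads) lies 11 mm behind it; z points along the fingers, y is the direction in which the jaws open and shut (so a half turn about z gives the same grasp; the last joint's range is limited). The gripper opens to 85 mm and grips with 20 to 120 N. Pads are 22 mm wide; open, the fingers measure 114 mm over their backs; the gripper's body (76 mm by 85 mm) begins 54 mm behind the grasp point. The pads swing forward as they close: fully open they stand 13 mm farther back than shut.
Start: joints at [-1.194, 0.615, -0.013, 1.423, 0.008, 1.103, -0.04], TCP at [254.763, 597.963, 239.297] pointing down, gripper open.
Joint ranges: [-3.12, 3.12], [-0.3, 2.06], [-1.34, 1.32], [0.26, 2.42], [-1.36, 4.5], [0.01, 1.98], [-2.84, 2.84]. Speed limits (rad/s): [2.79, 2.79, 3.14, 3.14, 3.14, 3.14, 3.14].

## Interface

Orientations are given as a unit quaternion [w, x, y, z].
In Python, from plant import r gives the robot as it stands.
- The arm moves only by the tool carry_out, never from a script. Its argument "deltas" is a list of rows, each a list of 7 numbers: the shift along the tool's x, y, z in cm, then the turn, a rotation vector about the tool's x, y, z in rad, then the opening, from 0 (shut) to 1 (fully open). In form: [[tx, ty, tz, wx, wy, wz, claw], ...]. A call has 1 to 20 rows; each row is the pose to reach, as a shift and turn from the pose measured when the call began, along the tool's axes at that moment; what a row does not reach only later rows make up. A row lasts 1/12 s, in which the tool goes at most 41.7 mm and 7.16 degrees, less where a joint would pass 70% of its speed; a pose out of reach is approached as far as the arm can. A call with a gripper value outside its range is refused whole. The fingers move at their own pace and stop on an object; "squeeze" is the grip in N (left out, the last holds). Time passes only in rows, so rows that repeat a pose let the fingers close. It gives the time, the measured TCP pose, the force and the opening at its end, in the units of the state.
- r.observe(): the state, without advancing time (a new reading comes with each control period).
- r.camera(name): name is "scene" or "top"; returns (picture, depth): 400x640x3 uint8, red, green, blue; 400x640 float32, mm along the optical axis (not along the pixel's ray), 0 where there is no reading.
- r.camera_info(name): a dict with "camera_matrix" (3x3 intrinsics, pixels), "k1" (the pictures are not rectified: a ray, as slopes to the right and down, at radius r is drawn at 1 + k1 r^2 times it, then the intrinsics apply), "rvec" (rotation vector, rad) and "tvec" (3), from world to camera coordinates, as OpenCV has them. Camera axes: x right, y down, z forward; pixel columns grow to the right and rows downward; lengths in mm; the calibration is good to about 2 mm. A picture is of the moment at which its call begins. camera_info takes no time and is no camera call.
- r.sign_off(): hands the job in, once; it reports no verdict.
Trained networks look in the newest picture that a camera, given by its name, has taken for a name from the list of things; names that differ only in an ending like _2 or _b are one class to them, and where a whole thing is asked for, a point or a joint stands for the part that bears it (a point fixed in the world has none). Each returns a list of dicts, best first, with "score" (0 to 1); they miss things now and then, are a little off and sometimes report something else, mostly with a low value. They report only what shows in the picture. A call takes as long as a camera call. They do not tell look-alikes from the thing itself.
- r.search_frame(thing, camera): "bbox" ([left, top, right, bottom] in pixels, round what is visible of it).
The state is a dict: "clock": time; "joints": joint angles; "qvel": joint speeds; "joint_torque": joint torques, N m; "tcp_pos": TCP position; "tcp_rot": TCP orientation; "force": force on the tool from outside, world axes, zero at the start; "torque": the same for the moment, N m; "opening": opening from 0.0 (shut) to 1.0 (fully open).
Only numpy, scipy, OpenCV 4.12 (cv2) and the standard library are available. Lean on these libraries where they do the work, as an engineer would, in place of code of your own. Each camera call takes 0.05 s, during which the arm holds its last target.

## Task

One of the three palm buttons on the cloth winder's control box has an old, cracked, flat-topped cap: slide the yoke puller under it, pull it straight up until it pops off (do not pull it with the gripper), and put it in the service tray, slid clear of the puller. Push the new domed cap that stands loose on the bench onto the bare button until it clicks fully home, and leave the puller standing upright in the tray. Leave the other two caps on and do not disturb the other things on the bench.

Things in the scene. Friction and masses are not known exactly. Their poses are not given: they have to be found in the camera images.
- station: grey control box fixed to the bench, lying on its back, 115 (x) x 225 (y) x 58 mm tall; origin at the centre of its underside, z up. Three palm buttons in a row at x = -8 mm, y = -64, 0, +64 mm, each with a steel bezel 32 mm wide whose top is 66 mm above the bench. The -x side, facing the robot, is open. Its place and yaw vary
- guard (a point): middle of the top bar of the station's steel guard rail, which stands along the box's +x edge (x = +50 mm, 102 mm above the bench) and bars that side: an 8 mm bar, 192 mm long in y, with a post down to the box at each end
- seat0 (a point): seat of the button at y = -64 mm: centre of the plunger's shoulder, 76 mm above the bench at rest, where the underside of a fitted cap's hub rests. The plunger is 25 mm wide below the seat; above it stands a 13 mm stem, 15 mm tall, with a tapered tip. Plunger and stem are sprung and sink at most 6 mm (2 N to start, 5 N at the bottom)
- seat1 (a point): seat of the middle button, like seat0. Three sprung detents in each stem catch a rim inside the cap's hub: about 11 N upward pops a cap off. To fit one, centre it over the stem within 3 mm and push down: the plunger sinks first, then at about 11 N the cap slips its last 10 mm over the detents and clicks, hub on the seat
- seat2 (a point): seat of the button at y = +64 mm, like seat0
- old_cap: old cap, dark plastic, flat top with pale cracks, on one of the three buttons. Round head 46 mm wide, underside 16 mm and flat top 29 mm above the origin, on a hollow hub 26 mm wide, 16 mm tall; 35 g. Origin at the centre of the hub's underside, z up. On its button the head's underside is 92 mm above the bench
- new_cap: new cap, dark plastic, domed, standing loose on the bench on its hub. Round head 46 mm wide with straight sides from 16 to 26 mm above the origin and domed top at 32 mm, on a hollow hub 26 mm wide, 16 mm tall; 35 g. Origin at the centre of the hub's underside, z up; looks the same at any turn about z
- cap_a: domed cap on another button, stays on; same shape and origin as new_cap
- cap_b: domed cap on the third button, stays on; same shape and origin as new_cap
- puller: yoke puller, 160 g, stands in the tray on its foot; origin at the centre of the foot's underside, where a hooked cap's axis lies; z up, +x the open mouth. Aluminium yoke 59 mm wide (y), x from -29.5 to +26 mm, 33 mm tall. Two lips 4 mm thick at its foot leave a slot 33 mm wide along x, open at +x, closed at x = -14.5 mm
- room (a point): centre of the room inside the puller's yoke, 16 mm above its origin: 52 mm wide between the side walls, from the lips' top (4 mm above the origin) to the bridge's underside (29 mm), back wall at x = -26 mm, open at +x. Slide it over a cap with +x ahead, lips under the head and bridge above it
- handle (a point): grip point of the puller's wooden handle, 78 mm above the puller's origin on its z axis. The handle is 34 mm (x) by 20 mm (y) and runs from 33 to 100 mm above the origin
- tray: steel service tray fixed to the bench, 190 (x) x 230 (y) x 22 mm, walls and floor 4 mm thick; origin at the centre of its underside (the floor is 4 mm higher). Its place and yaw vary, and it is to the left or the right of the station
- cone1: cream thread cone, standing, 57 mm wide at the foot, 122 mm tall; bystander, origin at the centre of its underside
- cone2: navy thread cone, standing, 57 mm wide at the foot, 122 mm tall; bystander, origin at the centre of its underside
- weight: dark steel pattern weight, disc 55 mm wide with a knob, 40 mm tall; bystander, origin at the centre of its underside
- tape: tape-measure case, white disc 44 mm wide, 16 mm tall; bystander, origin at the centre of its underside
- bobbin: steel bobbin standing in the tray, 21 mm wide, 11 mm tall; bystander, origin at the centre of its underside
- shears: steel fabric shears lying flat, about 200 mm long along x (blades to +x, 110 mm; handles to -x, 90 mm), 75 mm wide over the handles, 12 mm tall; origin at the pivot
- pin_dish: grey pin dish, 96 mm wide at the rim, 24 mm tall; bystander, origin at the centre of its underside
There are look-alikes about, which are no part of the job. Leave any yellow look-alike of the new_cap alone. Leave any purple look-alike of the puller alone.

How it is judged (in metres and radians):
On the way, in this order (a step that is already met when the one before it is completed fails the run):
1. the old cap is pulled straight up off its button in the puller (z of old_cap in the frame of station above 0.092 m and angle between old_cap's own z axis and vertical below 0.35 rad and horizontal distance between old_cap and puller below 0.015 m and (horizontal distance between old_cap and seat0 below 0.025 m or horizontal distance between old_cap and seat1 below 0.025 m or horizontal distance between old_cap and seat2 below 0.025 m)).
2. the new cap is clicked home on the bare button ((distance between new_cap and seat0 below 0.0035 m or distance between new_cap and seat1 below 0.0035 m or distance between new_cap and seat2 below 0.0035 m)), for 0.2 s.
At the end, for the whole second after the job is handed in: the new cap's hub is within 3.5 mm of the bare button's seat and level (8 degrees); the old cap lies in the tray, its axis at least 38 mm from the puller's; the puller stands upright on the tray's floor; the other two caps are on their buttons within 6 mm of where they were; all at rest ((distance between new_cap and seat0 below 0.0035 m or distance between new_cap and seat1 below 0.0035 m or distance between new_cap and seat2 below 0.0035 m) and angle between new_cap's own z axis and vertical below 0.15 rad and x of old_cap in the frame of tray between -0.09 and 0.09 m and y of old_cap in the frame of tray between -0.11 and 0.11 m and z of old_cap in the frame of tray below 0.035 m and horizontal distance between old_cap and puller above 0.038 m and x of puller in the frame of tray between -0.09 and 0.09 m and y of puller in the frame of tray between -0.11 and 0.11 m and z of puller in the frame of tray below 0.01 m and angle between puller's own z axis and vertical below 0.12 rad and distance of each of cap_a, cap_b from where it was at the start of the episode below 0.006 m and linear speed of each of new_cap, old_cap, puller below 0.02 m/s); the robot touches nothing.
It fails at once if the old cap is pulled or pushed with the gripper while it is on its button (contact force between the fingers and old_cap above 1.5 N and (distance between old_cap and seat0 below 0.008 m or distance between old_cap and seat1 below 0.008 m or distance between old_cap and seat2 below 0.008 m)).
It fails at once if one of the other two caps is pulled off or shifted by more than 12 mm (distance of any of cap_a, cap_b from where it was at the start of the episode above 0.012 m).
It fails at once if a bystander is moved by more than 25 mm or tipped over (distance of any of cone1, cone2, weight, tape, bobbin, shears, pin_dish from where it was at the start of the episode above 0.025 m or angle between any of cone1, cone2, weight, tape, bobbin, shears, pin_dish's own z axis and vertical above 0.5 rad).
It also fails if it takes over 66 s, if anything falls off the work surface, if the arm or the gripper's body presses on something with over 40 N, if the wrist force passes 120 N, or if a joint passes its speed limit or range.

## Working session

There is one attempt and no reset: what is moved stays moved. The work goes in short steps, Python scripts to look and compute and a tool call to move; the robot and the scene stay as the last step left them, time stands still between calls to the robot, and variables do not carry over. Pictures are saved under pics/ and viewed, and the job is handed in when it is done.

Besides the shell and the picture viewer there is one more tool, called after "Emit:" as name(argument=value, ...) on one line, values as JSON. carry_out: Moves the arm, as the interface text tells. Its arguments: {"type":"object","properties":{"deltas":{"type":"array"},"squeeze":{"type":"number"}},"required":["deltas"]}

```bash
ls; mkdir -p pics
python3 - <<'E'
from plant import r
import cv2,json
print(r.observe())
for n in("scene","top"):
    im,d=r.camera(n); cv2.imwrite(f"pics/{n}0.png",im[:,:,::-1]); 
    import numpy as np; np.save(f"pics/{n}0.npy",d)
    print(r.camera_info(n))
E
```

```text
pics
{'clock': 0.0, 'joints': array([-1.19447355,  0.61593536, -0.01262166,  1.42492681,  0.00808511,
        1.10340438, -0.04040031]), 'qvel': array([-0.00038037, -0.00138175, -0.00138848,  0.0005864 ,  0.00031474,
       -0.00015127, -0.00159042]), 'joint_torque': array([-4.23220388e-05, -4.69218779e+01,  2.59333653e-01, -1.71025461e+01,
        9.97629133e-03,  9.79524135e-03, -2.03491248e-05]), 'tcp_pos': array([254.49891911, 597.281092  , 238.11838765]), 'tcp_rot': array([-2.51323655e-04,  2.00020853e-01,  9.79790762e-01, -1.28777845e-03]), 'force': array([-0.54272779, -0.47223975,  0.31578163]), 'torque': array([ 0.02375524, -0.03790672,  0.00667235]), 'opening': 0.9962025172951032}
{'camera_matrix': array([[376.21696248,   0.        , 317.05427922],
       [  0.        , 376.21696248, 197.0474154 ],
       [  0.        ,   0.        ,   1.        ]]), 'k1': -0.06986943461987072, 'rvec': array([ 1.40496949,  2.0522077 , -0.95787252]), 'tvec': array([ 125.44569555, -301.59386336, 1469.22692346])}
{'camera_matrix': array([[408.05218608,   0.        , 315.67448067],
       [  0.        , 408.05218608, 191.90689603],
       [  0.        ,   0.        ,   1.        ]]), 'k1': 0.019799122231194854, 'rvec': array([ 2.25900834, -1.95155713,  0.20653036]), 'tvec': array([  7.7997288 , 608.43363821, 890.69654101])}
```

View pics/scene0.png

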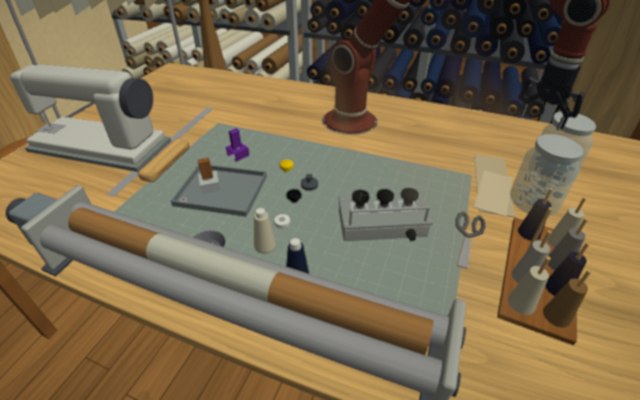

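View pics/top0.png

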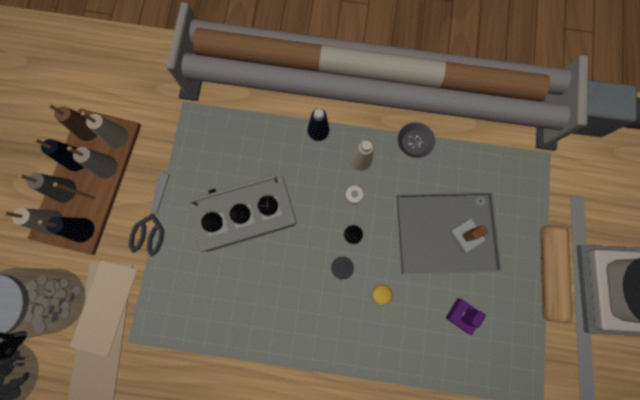

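The top view shows the station at about (242,213), three caps at (212,222), (240,213) and (267,205), and the tray at (448,233) with the puller at (470,235). The purple look-alike is at (466,316) and the yellow one at (382,295). The small dark thing at (353,234) could be the new cap, and (342,268) the weight. I'll enlarge these to check.

```bash
cat > h.py <<'E'
import numpy as np,cv2
from scipy.spatial.transform import Rotation as R
def cam(info):
    K=info['camera_matrix'];k=info['k1'];Rm=R.from_rotvec(info['rvec']).as_matrix();t=np.array(info['tvec'])
    D=np.array([k,0,0,0,0.]);return K,D,Rm,t
def proj(info,P):
    K,D,Rm,t=cam(info);return cv2.projectPoints(np.float64(P).reshape(-1,1,3),np.array(info['rvec']),t,K,D)[0].reshape(-1,2)
def ray(info,uv):
    K,D,Rm,t=cam(info);n=cv2.undistortPoints(np.float64(uv).reshape(-1,1,2),K,D).reshape(-1,2)
    d=np.c_[n,np.ones(len(n))]@Rm; return -Rm.T@t,d
def atz(info,uv,z):
    o,d=ray(info,uv);s=(z-o[2])/d[:,2];return o+d*s[:,None]
def cloud(info,dep):
    H,W=dep.shape;u,v=np.meshgrid(np.arange(W),np.arange(H))
    o,d=ray(info,np.c_[u.ravel(),v.ravel()]);return (o+d*dep.reshape(-1,1)).reshape(H,W,3)
E
python3 - <<'E'
import cv2,numpy as np
from h import *
from plant import r
t=cv2.imread('pics/top0.png');s=cv2.imread('pics/scene0.png')
a=cv2.resize(t[165:265,180:310],None,fx=3,fy=3,interpolation=3)
b=cv2.resize(t[180:330,325:495],(390,344),interpolation=3)
c=cv2.resize(s[150:250,330:460],None,fx=3,fy=3,interpolation=3)
d=cv2.resize(s[120:220,165:335],(390,229),interpolation=3)
L=np.vstack([a,c])[:,:390]; Rr=np.vstack([b,d]); H=max(len(L),len(Rr))
p=lambda x:np.vstack([x,np.zeros((H-len(x),390,3),np.uint8)])
cv2.imwrite('pics/crop0.png',np.hstack([p(L),p(Rr)]))
for n in('old_cap','new_cap','puller','handle','station','tray','weight','bobbin','guard'):
  for cm in('top','scene'):
    print(n,cm,[(np.round(x['bbox'],1).tolist(),round(x['score'],2)) for x in r.search_frame(n,cm)][:5])
for cm in ('top','scene'):
    i=r.camera_info(cm);K,D,Rm,tt=cam(i);print(cm,-Rm.T@tt)
E
```

```text
old_cap top [([258.3, 194.0, 276.3, 217.6], 0.75)]
old_cap scene [([352.1, 192.0, 372.9, 206.1], 0.78), ([298.0, 173.1, 321.6, 189.4], 0.15)]
new_cap top [([345.7, 226.0, 365.4, 243.1], 0.71), ([369.4, 282.6, 394.1, 303.9], 0.59)]
new_cap scene [([281.4, 159.0, 292.5, 173.6], 0.55), ([285.5, 187.5, 306.2, 204.4], 0.53)]
puller top [([448.5, 219.1, 486.8, 252.6], 0.77), ([446.9, 294.0, 485.9, 333.6], 0.64)]
puller scene [([199.2, 159.2, 217.5, 195.9], 0.85), ([226.3, 127.3, 251.5, 163.7], 0.73)]
handle top [([448.8, 297.8, 486.8, 333.2], 0.86), ([450.7, 219.5, 487.2, 251.5], 0.72)]
handle scene [([223.5, 127.5, 249.3, 161.6], 0.96), ([198.5, 156.6, 220.3, 193.3], 0.86)]
station top [([188.1, 172.9, 296.2, 253.4], 0.96)]
station scene [([338.4, 194.5, 432.3, 240.4], 0.83)]
tray top [([397.0, 193.8, 501.4, 276.5], 0.9)]
tray scene [([170.2, 165.7, 269.4, 221.0], 0.76)]
weight top [([326.8, 257.1, 353.3, 277.2], 0.88), ([450.0, 220.0, 486.1, 253.4], 0.68)]
weight scene [([300.1, 173.6, 321.3, 190.7], 0.8), ([284.6, 187.6, 301.3, 202.3], 0.67)]
bobbin top [([472.7, 194.3, 483.2, 204.0], 0.49)]
bobbin scene []
guard top [([189.0, 173.0, 299.8, 251.5], 0.91), ([450.8, 217.2, 487.5, 253.0], 0.37)]
guard scene [([338.4, 192.4, 434.7, 239.5], 0.94)]
top [409.75837307  74.47396359 995.05997834]
scene [1271.72545929  365.59230596  717.2027995 ]
```

View pics/crop0.png

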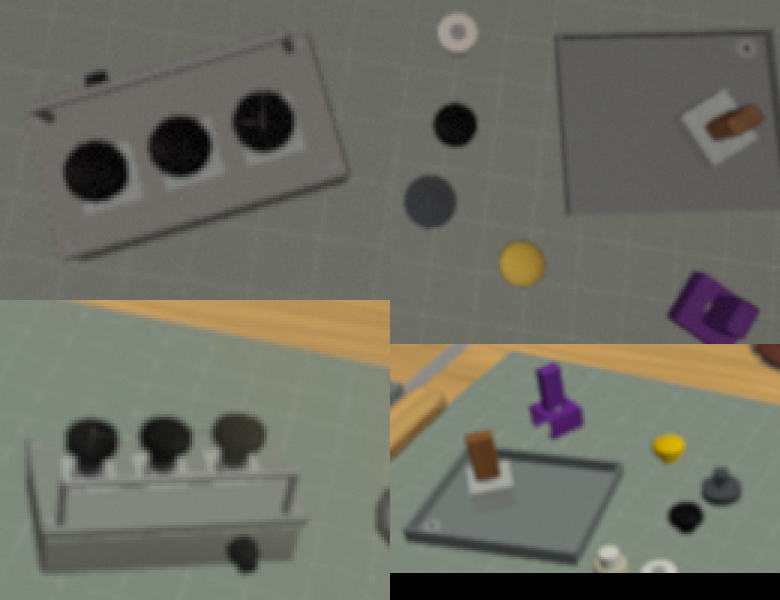

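Target identification:
- **Old cap:** cracked cap at top (267,205), scene (362,199). It is the one with the pale cross.
- **New cap:** black cap at top (353,234). The yellow one at (382,295) is the look-alike and (342,268) is the weight.
- **Puller:** white yoke with a wooden handle at (470,235) in the tray. The purple one is the look-alike.

Next I measure positions.

Run:
```python
from h import *
from plant import r
import cv2
im=cv2.imread('pics/top0.png');d=np.load('pics/top0.npy');i=r.camera_info('top');C=cloud(i,d)
hsv=cv2.cvtColor(im,cv2.COLOR_BGR2HSV);g=im.max(2)
# dark caps
m=(g<45).astype(np.uint8)
n,l,st,ce=cv2.connectedComponentsWithStats(m)
for k in range(1,n):
    if 60<st[k,4]<800 and 180<ce[k,0]<420 and 100<ce[k,1]<330:
        zz=np.median(C[l==k][:,2]); print('dark',ce[k].round(1),st[k],'z',zz.round(1),'med xyz',np.median(C[l==k],0).round(1),atz(i,ce[k],105).round(1),atz(i,ce[k],24).round(1))
# depth noise on mat
print('mat z',C[300:320,250:300,2].mean(),C[300:320,250:300,2].std())
# tray/puller height map
W=C[190:275,395:500]
z=W[...,2]; v=np.clip(z*2,0,255).astype(np.uint8)
cv2.imwrite('pics/hz.png',cv2.resize(cv2.applyColorMap(v,2),None,fx=7,fy=7,interpolation=0))
```

```text
dark [318.1 128.8] [308 115  21  26 376] z 61.4 med xyz [754.2 111.7  61.4] [[739.5 111.  105. ]] [[769.5 114.4  24. ]]
dark [267.3 205. ] [258 196  20  19 289] z 104.9 med xyz [547.  196.5 104.9] [[547.1 196.6 105. ]] [[559.6 207.7  24. ]]
dark [239.5 213.3] [230 204  20  19 297] z 106.2 med xyz [519.9 253.5 106.2] [[520.1 253.9 105. ]] [[530.2 270.2  24. ]]
dark [211.5 221.7] [202 212  20  20 307] z 106.1 med xyz [492.6 310.7 106.1] [[493.  310.9 105. ]] [[500.5 332.5  24. ]]
dark [353. 234.] [345 225  18  19 249] z 30.6 med xyz [519.7  -5.1  30.6] [[511.2   1.  105. ]] [[520.4  -5.7  24. ]]
mat z 5.198941883953936 70.18997371578732
```

View pics/hz.png

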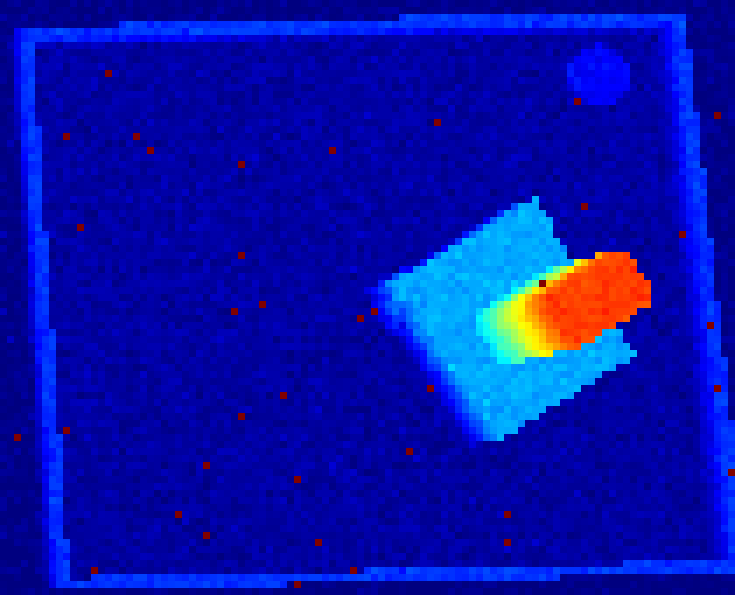

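Run:
```python
from h import *
from plant import r
it=r.camera_info('top');isc=r.camera_info('scene')
Ct=cloud(it,np.load('pics/top0.npy'));Cs=cloud(isc,np.load('pics/scene0.npy'))
s=cv2.imread('pics/scene0.png');t=cv2.imread('pics/top0.png')
a=cv2.resize(s[150:200,185:235],(500,500),interpolation=3);
zs=np.clip(Cs[150:200,185:235,2]*2.2,0,255).astype(np.uint8);
# plan view
def plan(C,c,ax):
    im=np.zeros((300,300,3),np.uint8)
    P=C.reshape(-1,3);k=(abs(P[:,0]-c[0])<60)&(abs(P[:,1]-c[1])<60)&(P[:,2]>9)&(P[:,2]<110)
    col=cv2.applyColorMap(np.clip(P[k,2]*2.4,0,255).astype(np.uint8).reshape(-1,1),2)[:,0]
    for p,q in zip(P[k],col): cv2.circle(im,(int(150-(p[1]-c[1])*2.4),int(150-(p[0]-c[0])*2.4)),2,q.tolist(),-1)
    return im
P=Ct[200:265,440:492].reshape(-1,3)
top=P[(P[:,2]>29)&(P[:,2]<37)];h=P[(P[:,2]>96)&(P[:,2]<104)]
for q in(top,h):
    print(len(q),np.median(q[:,2]),q[:,:2].mean(0),cv2.minAreaRect(np.float32(q[:,:2])))
c=h[:,:2].mean(0)
pl=np.hstack([plan(Ct,c,0),plan(Cs,c,0)])
cv2.imwrite('pics/pl.png',np.vstack([np.hstack([cv2.resize(a,(300,300)),cv2.resize(cv2.applyColorMap(zs,2),(300,300),interpolation=0)]),pl[:290]]))
```

```text
207 35.77984628519846 [ 552.39788965 -265.28997172] ((555.3851928710938, -270.9354248046875), (61.07350540161133, 59.98597717285156), 38.241024017333984)
82 102.4988976493126 [ 555.29623578 -271.31757997] ((555.9548950195312, -273.05560302734375), (19.708961486816406, 33.04273223876953), 37.803871154785156)
```

View pics/pl.png

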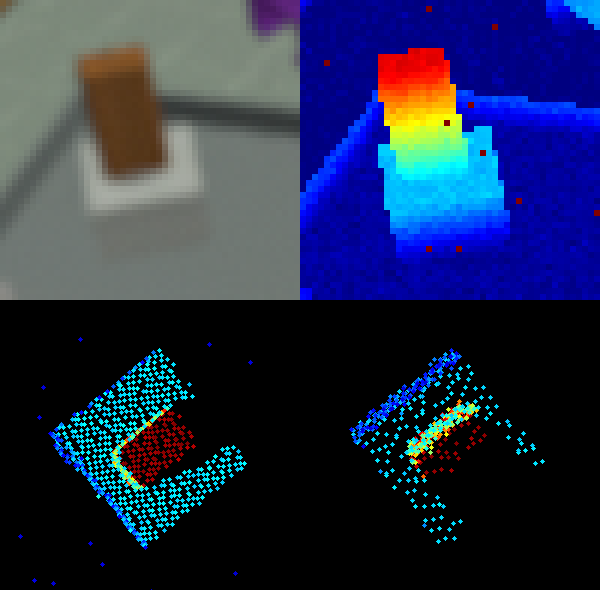

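Run:
```python
from h import *
from plant import r
it=r.camera_info('top')
Ct=cloud(it,np.load('pics/top0.npy'))
P=Ct[200:268,435:492].reshape(-1,3)
a=np.deg2rad(-52);c=np.array([555.5,-272])
u=np.array([np.cos(a),np.sin(a)]);v=np.array([-u[1],u[0]])
L=np.c_[(P[:,:2]-c)@u,(P[:,:2]-c)@v,P[:,2]]
k=(L[:,2]>9)&(L[:,2]<31)&(abs(L[:,0])<40)&(abs(L[:,1])<40)
q=L[k];print(q[np.argsort(q[:,2])].round(0).astype(int).tolist())
k=(L[:,2]>31)&(L[:,2]<38);q=L[k]
print(np.percentile(q[:,0],[0,2,98,100]),np.percentile(q[:,1],[0,2,98,100]))
k=(L[:,2]>95)&(L[:,2]<106);q=L[k]
print(np.percentile(q[:,0],[0,2,98,100]),np.percentile(q[:,1],[0,2,98,100]), np.median(q[:,2]))
# tray floor and walls
T=Ct[190:280,392:505].reshape(-1,3)
print('floor z',np.median(T[(T[:,2]>0)&(T[:,2]<9),2]))
w=T[(T[:,2]>17)&(T[:,2]<26)];print(len(w),cv2.minAreaRect(np.float32(w[:,:2])))
# mat z
M=Ct[290:330,250:300].reshape(-1,3);print('mat',np.median(M[:,2]))
# scene cam agree
isc=r.camera_info('scene');Cs=cloud(isc,np.load('pics/scene0.npy'))
S=Cs[150:200,185:235].reshape(-1,3);S=S[(S[:,2]>96)&(S[:,2]<106)&(abs(S[:,0]-555)<40)&(abs(S[:,1]+272)<40)]
print('scene handle',S.mean(0),cv2.minAreaRect(np.float32(S[:,:2])))
# station
B=Ct[165:262,180:305].reshape(-1,3)
b=B[(B[:,2]>54)&(B[:,2]<63)];print('boxtop',cv2.minAreaRect(np.float32(b[:,:2])),np.median(b[:,2]))
```

```text
[[-27, -6, 10], [-27, -22, 10], [-29, 39, 11], [-28, 28, 11], [-27, -31, 12], [-27, -17, 12], [-29, 31, 12], [-25, 15, 13], [-28, -14, 13], [-27, -9, 13], [-4, 30, 13], [-29, 14, 13], [-31, 21, 13], [-27, 5, 13], [-28, 8, 13], [-27, -12, 14], [-27, -4, 14], [-27, -25, 14], [19, 31, 14], [-30, 26, 14], [-26, -28, 14], [-29, 20, 15], [-28, 0, 15], [-14, 30, 15], [-30, 23, 15], [-27, -6, 16], [-27, -15, 16], [1, 30, 16], [-26, -4, 17], [-27, -20, 17], [-31, 18, 17], [-27, 10, 17], [-16, 31, 17], [-28, 13, 17], [-29, 30, 17], [-27, 2, 17], [-27, -9, 18], [-27, -23, 18], [-26, 4, 18], [-28, 27, 18], [9, 31, 19], [-28, 7, 19], [-10, 30, 19], [-27, -26, 20], [-27, 12, 20], [-26, 31, 20], [-26, -29, 20], [-30, 25, 20], [-27, -17, 21], [-30, 17, 21], [-28, -1, 21], [-27, -12, 21], [-27, 26, 22], [-26, -10, 22], [-27, -20, 22], [22, 31, 22], [-27, -15, 22], [13, 31, 23], [-27, -7, 23], [-30, 19, 23], [-28, 18, 23], [-31, 22, 23], [3, 30, 23], [-29, 29, 24], [-27, -23, 24], [-27, 7, 24], [-27, 20, 24], [-27, -26, 24], [-27, -2, 24], [-28, 10, 25], [-26, -13, 25], [-27, -5, 26], [-28, 15, 26], [
[... 318 characters left out ...]
22, 30], [-27, 19, 30]]
[-30.16831267 -28.28579479  27.06201464  29.03668181] [-30.15121493 -29.41793449  30.36675033  31.18118957]
[-15.40002377 -15.25423469  16.23229734  17.64616473] [-10.16434113  -9.7356796    9.48465489   9.61163024] 103.22369156555067
floor z 3.9670811057098945
776 ((559.734619140625, -230.31942749023438), (192.23007202148438, 232.6153106689453), 9.723793029785156)
mat 0.2805391358061229
scene handle [ 560.40935973 -268.74224643  102.26520301] ((558.10986328125, -270.1250915527344), (19.776718139648438, 32.05832290649414), 39.787689208984375)
boxtop ((527.8301391601562, 258.2496337890625), (120.93949890136719, 228.66171264648438), 25.165109634399414) 58.15315335601622
```

Results so far:
- The puller is at about (556,-272), yaw -52°, with its solid back wall facing +y/-x.
- The station yaw is 25.3° and the old cap on seat0 is at about (547,197).
- The tray is at (560,-230), yaw about 9.7°.
- The new cap is at (520,-5.5).

Next I move above the puller.

```bash
cat >> h.py <<'E'
def delta(st,xyz,yawdeg):
    """cm/rad delta in tool axes to world xyz with tool z down and tool y at azimuth yawdeg (or half turn if nearer)"""
    q=st['tcp_rot'];Rc=R.from_quat([q[1],q[2],q[3],q[0]])
    t=Rc.inv().apply(np.array(xyz)-st['tcp_pos'])/10
    y=np.deg2rad(yawdeg);ty=np.array([np.cos(y),np.sin(y),0]);tz=np.array([0,0,-1.]);tx=np.cross(ty,tz)
    Rd=R.from_matrix(np.c_[tx,ty,tz]);w=(Rc.inv()*Rd).as_rotvec()
    return np.round(t,2),np.round(w,3)
def info(st):
    q=st['tcp_rot'];Rc=R.from_quat([q[1],q[2],q[3],q[0]]).as_matrix()
    print('t',round(st['clock'],2),'tcp',st['tcp_pos'].round(1),'yaw_y',np.rad2deg(np.arctan2(Rc[1,1],Rc[0,1])).round(2),'tilt',Rc[:,2].round(3),'F',st['force'].round(1),'open',round(st['opening'],3),'j',st['joints'].round(2))
E
python3 - <<'E'
from h import *
from plant import r
s=r.observe();info(s);print(delta(s,[556,-272,150],38))
E
```

```text
t 1.0 tcp [254.8 597.9 239.3] yaw_y 66.92 tilt [-0. -0. -1.] F [-1.1  0.3 -0.7] open 0.999 j [-1.19  0.61 -0.01  1.42  0.01  1.1  -0.04]
(array([-61.81, -68.22,   8.93]), array([-0.   , -0.   ,  0.505]))
```

Emit:
carry_out(deltas=[[-61.8,-68.2,4,0,0,0.505,1],[-61.8,-68.2,4,0,0,0.505,1],[-61.8,-68.2,4,0,0,0.505,1],[-61.8,-68.2,4,0,0,0.505,1],[-61.8,-68.2,4,0,0,0.505,1],[-61.8,-68.2,4,0,0,0.505,1],[-61.8,-68.2,4,0,0,0.505,1],[-61.8,-68.2,4,0,0,0.505,1],[-61.8,-68.2,4,0,0,0.505,1],[-61.8,-68.2,4,0,0,0.505,1],[-61.8,-68.2,4,0,0,0.505,1],[-61.8,-68.2,4,0,0,0.505,1],[-61.8,-68.2,4,0,0,0.505,1],[-61.8,-68.2,4,0,0,0.505,1],[-61.8,-68.2,4,0,0,0.505,1],[-61.8,-68.2,4,0,0,0.505,1],[-61.8,-68.2,4,0,0,0.505,1],[-61.8,-68.2,4,0,0,0.505,1],[-61.8,-68.2,4,0,0,0.505,1],[-61.8,-68.2,4,0,0,0.505,1]])

```text
clock: 2.67
tcp_pos: [527.8, -190.7, 203.3]
tcp_rot: [0.0, 0.438, 0.899, 0.0]
force: [1.7, 0.0, -0.2]
opening: 1.002
```

Run:
```python
from h import *
from plant import r
s=r.observe();info(s);print(delta(s,[556,-272,130],38))
```

```text
t 2.67 tcp [ 527.8 -190.7  203.3] yaw_y 38.0 tilt [ 0.001  0.    -1.   ] F [ 1.7  0.  -0.2] open 1.002 j [ 0.16  0.52  0.23  1.74 -0.15  0.9   1.11]
(array([-8.14, -2.79,  7.33]), array([ 0.001,  0.   , -0.   ]))
```

Emit:
carry_out(deltas=[[-8.14,-2.79,5,0,0,0,1],[-8.14,-2.79,7.3,0,0,0,1],[-8.14,-2.79,7.3,0,0,0,1],[-8.14,-2.79,7.3,0,0,0,1],[-8.14,-2.79,7.3,0,0,0,1],[-8.14,-2.79,7.3,0,0,0,1]])

```text
clock: 3.17
tcp_pos: [556.5, -271.0, 130.8]
tcp_rot: [0.0, 0.438, 0.899, 0.001]
force: [0.7, 0.7, 0.2]
opening: 1.001
```

Run:
```python
from h import *
from plant import r
s=r.observe();info(s);print(delta(s,[556,-272,71],38))
for n in('top','scene'):
    im,d=r.camera(n);cv2.imwrite(f'pics/{n}1.png',im[:,:,::-1]);np.save(f'pics/{n}1.npy',d)
t=cv2.imread('pics/top1.png');s=cv2.imread('pics/scene1.png')
cv2.imwrite('pics/c1.png',np.hstack([cv2.resize(t[180:290,390:510],(390,358),interpolation=3),cv2.resize(s[90:230,150:290],(358,358),interpolation=3)]))
```

```text
t 3.17 tcp [ 556.5 -271.   130.8] yaw_y 38.05 tilt [ 0.001  0.001 -1.   ] F [0.7 0.7 0.2] open 1.001 j [ 0.3   0.69  0.21  1.65 -0.18  0.82  1.24]
(array([-0.04, -0.11,  5.98]), array([0.002, 0.   , 0.001]))
```

View pics/c1.png

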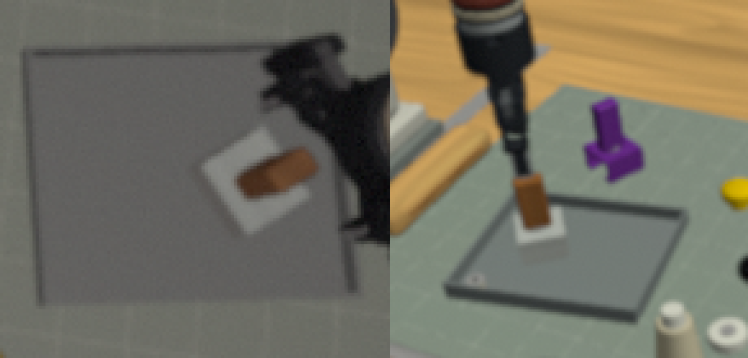

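The gripper straddles the handle: in the left crop the fingers are at about (300,60) and (360,230), with the handle between them. I descend and grip.

Emit:
carry_out(deltas=[[-0.04,-0.1,3,0,0,0,1],[-0.04,-0.1,5,0,0,0,1],[-0.04,-0.1,6,0,0,0,1],[-0.04,-0.1,6,0,0,0,1],[-0.04,-0.1,6,0,0,0,1],[-0.04,-0.1,6,0,0,0,0],[-0.04,-0.1,6,0,0,0,0],[-0.04,-0.1,6,0,0,0,0],[-0.04,-0.1,6,0,0,0,0],[-0.04,-0.1,6,0,0,0,0],[-0.04,-0.1,6,0,0,0,0],[-0.04,-0.1,6,0,0,0,0],[-0.04,-0.1,6,0,0,0,0],[-0.04,-0.1,6,0,0,0,0]], squeeze=70)

```text
clock: 4.43
tcp_pos: [556.7, -271.6, 72.1]
tcp_rot: [0.002, 0.437, 0.899, 0.001]
force: [0.5, 0.0, 2.6]
opening: 0.224
```

Run:
```python
from h import *
from plant import r
s=r.observe();info(s);print(delta(s,[500,-200,220],60))
```

```text
t 4.43 tcp [ 556.7 -271.6   72.1] yaw_y 38.12 tilt [ 0.003  0.    -1.   ] F [0.5 0.  2.6] open 0.224 j [ 0.31  0.77  0.18  1.69 -0.2   0.7   1.26]
(array([  9.11,  -0.  , -14.81]), array([ 0.002,  0.003, -0.382]))
```

Emit:
carry_out(deltas=[[0,0,-3,0,0,0,0],[0,0,-7,0,0,0,0],[0,0,-11,0,0,0,0],[0,0,-15,0,0,0,0],[9.1,0,-15,0,0,-0.38,0],[9.1,0,-15,0,0,-0.38,0],[9.1,0,-15,0,0,-0.38,0],[9.1,0,-15,0,0,-0.38,0]])

```text
clock: 5.1
tcp_pos: [497.3, -196.0, 221.5]
tcp_rot: [-0.001, 0.256, 0.967, 0.002]
force: [-0.1, -0.5, -1.6]
opening: 0.228
```

Run:
```python
from h import *
from plant import r
s=r.observe();info(s);print(delta(s,[474.8,162.4,200],115.3))
```

```text
t 5.1 tcp [ 497.3 -196.   221.5] yaw_y 60.34 tilt [-0.     0.004 -1.   ] F [-0.1 -0.5 -1.6] open 0.228 j [ 0.25  0.46  0.13  1.78 -0.08  0.91  1.46]
(array([19.69, 30.02,  2.29]), array([ 0.004, -0.   , -0.959]))
```

Emit:
carry_out(deltas=[[19.7,30.0,0,0,0,-0.959,0],[19.7,30.0,0,0,0,-0.959,0],[19.7,30.0,0,0,0,-0.959,0],[19.7,30.0,0,0,0,-0.959,0],[19.7,30.0,0,0,0,-0.959,0],[19.7,30.0,0,0,0,-0.959,0],[19.7,30.0,0,0,0,-0.959,0],[19.7,30.0,0,0,0,-0.959,0],[19.7,30.0,0,0,0,-0.959,0],[19.7,30.0,2,0,0,-0.959,0],[19.7,30.0,3,0,0,-0.959,0],[19.7,30.0,3,0,0,-0.959,0],[19.7,30.0,3,0,0,-0.959,0],[19.7,30.0,3,0,0,-0.959,0]])

```text
clock: 6.27
tcp_pos: [475.6, 161.9, 193.3]
tcp_rot: [0.001, -0.218, 0.976, 0.002]
force: [0.3, 0.1, -2.4]
opening: 0.229
```

Run:
```python
from h import *
from plant import r
s=r.observe();info(s);print(delta(s,[474.8,162.4,150],115.3))
for n in('top','scene'):
    im,d=r.camera(n);cv2.imwrite(f'pics/{n}2.png',im[:,:,::-1]);np.save(f'pics/{n}2.npy',d)
t=cv2.imread('pics/top2.png');s=cv2.imread('pics/scene2.png')
cv2.imwrite('pics/c2.png',np.hstack([cv2.resize(t[160:300,180:330],(390,364),interpolation=3),cv2.resize(s[120:250,320:460],(390,362),interpolation=3)[:362].repeat(1,0) if 0 else cv2.resize(s[120:250,320:460],(390,364),interpolation=3)]))
```

```text
t 6.27 tcp [475.6 161.9 193.3] yaw_y 115.15 tilt [ 0.001  0.004 -1.   ] F [ 0.3  0.1 -2.4] open 0.229 j [-0.25  0.45 -0.17  1.9   0.1   0.8   1.54]
(array([0.06, 0.07, 4.33]), array([ 0.003,  0.003, -0.003]))
```

View pics/c2.png

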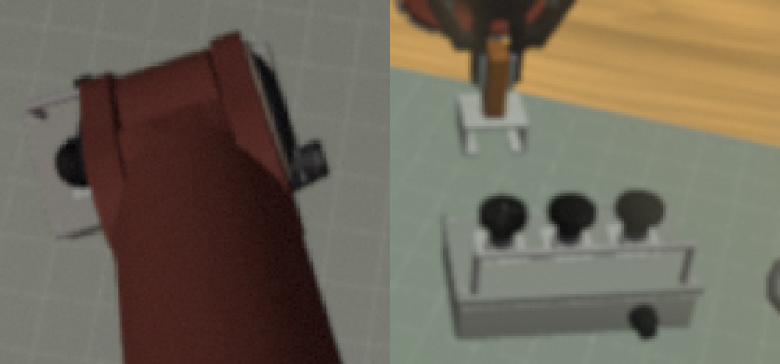

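The scene crop shows the puller with its mouth facing the old cap at (503,213). The arm blocks the top view, so I check the alignment with scene depth.

Run:
```python
from h import *
from plant import r
i=r.camera_info('scene');C=cloud(i,np.load('pics/scene2.npy'))
a=np.deg2rad(25.3);u=np.array([np.cos(a),np.sin(a)]);v=np.array([-u[1],u[0]]);c=np.array([547.1,196.6])
P=C[130:185,340:380].reshape(-1,3);L=np.c_[(P[:,:2]-c)@u,(P[:,:2]-c)@v,P[:,2]]
print('expected puller at',((np.array([475.6,161.9])-c)@u).round(1),((np.array([475.6,161.9])-c)@v).round(1),'z',193.3-68.1)
k=(abs(L[:,0]+80)<45)&(abs(L[:,1])<45)&(L[:,2]>153)&(L[:,2]<164);q=L[k]
print('bridge top',k.sum(),np.percentile(q,[1,50,99],axis=0).round(1).tolist())
k=(abs(L[:,0]+80)<45)&(abs(L[:,1])<45)&(L[:,2]>120)&(L[:,2]<156);q=L[k]
print('front',k.sum(),np.percentile(q,[1,50,99],axis=0).round(1).tolist())
for y0 in(0,64,128):
    Q=C[180:225,340:430].reshape(-1,3);L=np.c_[(Q[:,:2]-c)@u,(Q[:,:2]-c)@v,Q[:,2]]
    k=(abs(L[:,0])<30)&(abs(L[:,1]-y0)<30)&(L[:,2]>95)&(L[:,2]<114);q=L[k]
    print('cap',y0,k.sum(),np.percentile(q,[1,50,99],axis=0).round(1).tolist())
```

```text
expected puller at -79.5 -0.8 z 125.20000000000002
bridge top 233 [[-106.1, -28.7, 154.0], [-70.0, -6.4, 158.2], [-49.9, 26.9, 162.8]]
front 140 [[-104.9, -29.2, 125.2], [-60.9, -3.8, 131.1], [-50.2, 27.1, 156.0]]
cap 0 192 [[-18.3, -20.3, 95.1], [7.3, -0.2, 104.0], [25.1, 19.4, 107.4]]
cap 64 195 [[-16.2, 41.6, 95.4], [9.7, 61.6, 104.8], [25.2, 84.4, 108.6]]
cap 128 192 [[-15.7, 106.6, 95.6], [9.7, 125.6, 105.0], [25.1, 148.8, 109.4]]
```

Emit:
carry_out(deltas=[[0.05,0.1,2,0,0,0,0],[0.05,0.1,4.3,0,0,0,0],[0.05,0.1,4.3,0,0,0,0],[0.05,0.1,4.3,0,0,0,0],[0.05,0.1,4.3,0,0,0,0]])

```text
clock: 6.78
tcp_pos: [475.6, 163.0, 151.8]
tcp_rot: [0.002, -0.218, 0.976, 0.002]
force: [-0.4, 1.0, -1.3]
opening: 0.226
```

```bash
cat >> h.py <<'E'
def stn(p):
    a=np.deg2rad(25.3);u=np.array([np.cos(a),np.sin(a)]);v=np.array([-u[1],u[0]]);c=np.array([547.1,196.6])
    return np.array([(p[:2]-c)@u,(p[:2]-c)@v]).round(1)
E
python3 - <<'E'
from h import *
from plant import r
s=r.observe();info(s);print(stn(s['tcp_pos']),delta(s,[547.1,196.6,150],115.3))
E
```

```text
t 6.78 tcp [475.6 163.  151.8] yaw_y 115.14 tilt [ 0.004  0.005 -1.   ] F [-0.4  1.  -1.3] open 0.226 j [-0.26  0.51 -0.16  1.95  0.12  0.69  1.52]
[-79.    0.1] (array([-7.9 ,  0.01,  0.22]), array([ 0.003,  0.006, -0.003]))
```

Emit:
carry_out(deltas=[[-1.5,0,0.15,0.003,0.006,-0.003,0],[-3,0,0.15,0.003,0.006,-0.003,0],[-4,0,0.15,0.003,0.006,-0.003,0],[-5,0,0.15,0.003,0.006,-0.003,0],[-6,0,0.15,0.003,0.006,-0.003,0],[-6.8,0,0.15,0.003,0.006,-0.003,0],[-7.4,0,0.15,0.003,0.006,-0.003,0],[-7.7,0,0.15,0.003,0.006,-0.003,0],[-7.7,0,0.15,0.003,0.006,-0.003,0],[-7.7,0,0.15,0.003,0.006,-0.003,0]])

```text
clock: 7.62
tcp_pos: [545.1, 195.6, 150.8]
tcp_rot: [-0.0, -0.219, 0.976, -0.0]
force: [-0.1, 0.6, -3.1]
opening: 0.227
```

Run:
```python
from h import *
from plant import r
s=r.observe();info(s);print(stn(s['tcp_pos']),delta(s,[547.1,196.6,150],115.3))
for n in('scene',):
    im,d=r.camera(n);cv2.imwrite(f'pics/{n}3.png',im[:,:,::-1]);np.save(f'pics/{n}3.npy',d)
s=cv2.imread('pics/scene3.png')
cv2.imwrite('pics/c3.png',cv2.resize(s[150:245,330:440],(660,570),interpolation=3))
```

```text
t 7.62 tcp [545.1 195.6 150.8] yaw_y 115.31 tilt [-0.001 -0.    -1.   ] F [-0.1  0.6 -3.1] open 0.227 j [-0.28  0.61 -0.15  1.74  0.12  0.81  1.52]
[-2.3 -0.1] (array([-0.23,  0.01,  0.08]), array([ 0.   , -0.001,  0.   ]))
```

View pics/c3.png

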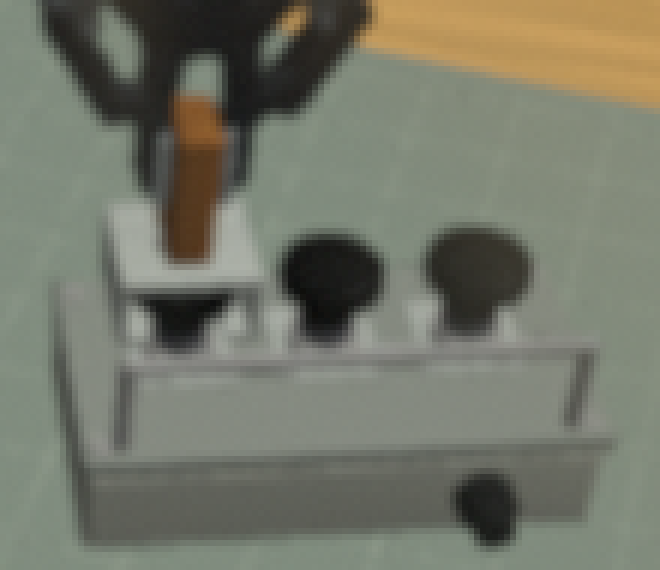

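The cap sits inside the yoke, centred between the side walls at crop (185,310), and the forces are near zero. I seat the last 2 mm and pull straight up.

Emit:
carry_out(deltas=[[-0.22,0,0,0,0,0,0],[-0.22,0,0,0,0,0,0],[-0.22,0,-0.3,0,0,0,0],[-0.22,0,-0.6,0,0,0,0],[-0.22,0,-0.9,0,0,0,0],[-0.22,0,-1.2,0,0,0,0],[-0.22,0,-1.6,0,0,0,0],[-0.22,0,-2.0,0,0,0,0],[-0.22,0,-2.4,0,0,0,0],[-0.22,0,-3.0,0,0,0,0],[-0.22,0,-3.6,0,0,0,0],[-0.22,0,-4.2,0,0,0,0],[-0.22,0,-5,0,0,0,0],[-0.22,0,-5,0,0,0,0]])

```text
clock: 8.83
tcp_pos: [548.0, 196.9, 202.9]
tcp_rot: [0.001, -0.219, 0.976, 0.0]
force: [-0.5, 0.2, -0.9]
opening: 0.227
```

Run:
```python
from h import *
from plant import r
s=r.observe();info(s);print(stn(s['tcp_pos']))
for n in('scene',):
    im,d=r.camera(n);cv2.imwrite(f'pics/{n}4.png',im[:,:,::-1]);np.save(f'pics/{n}4.npy',d)
s=cv2.imread('pics/scene4.png')
cv2.imwrite('pics/c4.png',cv2.resize(s[130:245,330:440],(600,627),interpolation=3)[:600])
```

```text
t 8.83 tcp [548.  196.9 202.9] yaw_y 115.31 tilt [ 0.003  0.001 -1.   ] F [-0.5  0.2 -0.9] open 0.227 j [-0.28  0.55 -0.16  1.67  0.11  0.92  1.53]
[ 1.  -0.1]
```

View pics/c4.png

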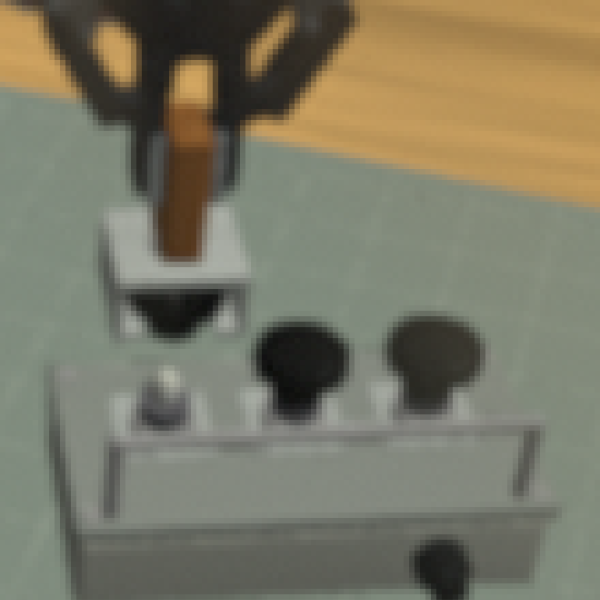

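The old cap came off and sits in the yoke at (175,310), and the bare stem is at (165,395). I carry it gently to the tray, aiming for tray-local (20,20) with the yaw aligned to the tray.

Run:
```python
from h import *
from plant import r
s=r.observe()
t,w=delta(s,[576,-207,203],99.7);print(t,w, s['tcp_pos'])
for f in (0.03,.08,.15,.22,.29,.36,.43,.5,.57,.64,.71,.78,.85,.91,.96,.985,1): print([*(t*f).round(1).tolist(),0,0,round(w[2]*f,3),0],end=', ')
```

```text
[ 14.69 -37.71  -0.12] [0.    0.002 0.272] [547.61698113 196.72653381 202.00598326]
[0.4, -1.1, -0.0, 0, 0, np.float64(0.008), 0], [1.2, -3.0, -0.0, 0, 0, np.float64(0.022), 0], [2.2, -5.7, -0.0, 0, 0, np.float64(0.041), 0], [3.2, -8.3, -0.0, 0, 0, np.float64(0.06), 0], [4.3, -10.9, -0.0, 0, 0, np.float64(0.079), 0], [5.3, -13.6, -0.0, 0, 0, np.float64(0.098), 0], [6.3, -16.2, -0.1, 0, 0, np.float64(0.117), 0], [7.3, -18.9, -0.1, 0, 0, np.float64(0.136), 0], [8.4, -21.5, -0.1, 0, 0, np.float64(0.155), 0], [9.4, -24.1, -0.1, 0, 0, np.float64(0.174), 0], [10.4, -26.8, -0.1, 0, 0, np.float64(0.193), 0], [11.5, -29.4, -0.1, 0, 0, np.float64(0.212), 0], [12.5, -32.1, -0.1, 0, 0, np.float64(0.231), 0], [13.4, -34.3, -0.1, 0, 0, np.float64(0.248), 0], [14.1, -36.2, -0.1, 0, 0, np.float64(0.261), 0], [14.5, -37.1, -0.1, 0, 0, np.float64(0.268), 0], [14.7, -37.7, -0.1, 0, 0, np.float64(0.272), 0],
```

Emit:
carry_out(deltas=[[0.4,-1.1,0,0,0,0.01,0],[1.2,-3.0,0,0,0,0.02,0],[2.2,-5.7,0,0,0,0.04,0],[3.2,-8.3,0,0,0,0.06,0],[4.3,-10.9,0,0,0,0.08,0],[5.3,-13.6,0,0,0,0.1,0],[6.3,-16.2,0,0,0,0.12,0],[7.3,-18.9,0,0,0,0.135,0],[8.4,-21.5,0,0,0,0.155,0],[9.4,-24.1,0,0,0,0.175,0],[10.4,-26.8,0,0,0,0.19,0],[11.5,-29.4,0,0,0,0.21,0],[12.5,-32.1,0,0,0,0.23,0],[13.4,-34.3,0,0,0,0.25,0],[14.1,-36.2,0,0,0,0.26,0],[14.5,-37.1,0,0,0,0.27,0],[14.7,-37.7,0,0,0,0.272,0],[14.7,-37.7,0,0,0,0.272,0]])

```text
clock: 10.38
tcp_pos: [575.3, -208.4, 201.4]
tcp_rot: [0.0, -0.084, 0.996, 0.0]
force: [-0.8, 0.3, -2.2]
opening: 0.228
```

Run:
```python
from h import *
from plant import r
s=r.observe();info(s);print(delta(s,[576,-207,77],99.7))
for n in('scene',):
    im,d=r.camera(n);cv2.imwrite(f'pics/{n}5.png',im[:,:,::-1]);np.save(f'pics/{n}5.npy',d)
s=cv2.imread('pics/scene5.png')
cv2.imwrite('pics/c5.png',cv2.resize(s[100:230,160:290],(580,580),interpolation=3))
```

```text
t 10.38 tcp [ 575.3 -208.4  201.4] yaw_y 99.6 tilt [ 0.001  0.    -1.   ] F [-0.8  0.3 -2.2] open 0.228 j [ 0.36  0.59 -0.08  1.59  0.05  0.96  2.  ]
(array([-0.08,  0.12, 12.44]), array([ 0.   ,  0.001, -0.002]))
```

View pics/c5.png

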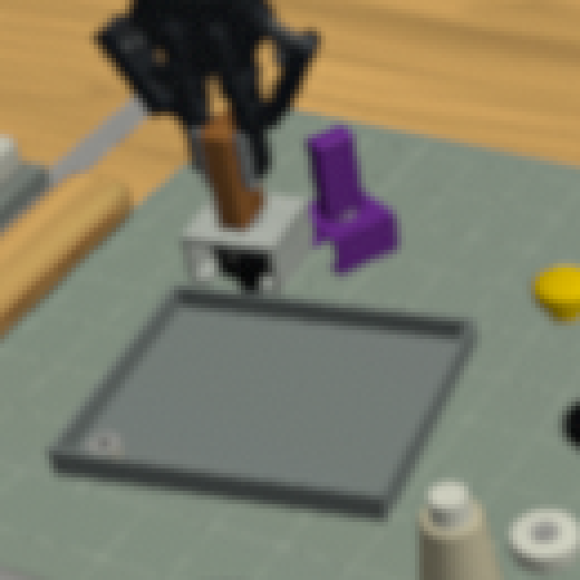

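The cap is still in the yoke at (245,268), above the tray. I lower until the hub stands on the floor with the lips clear of the head, then slide back.

Emit:
carry_out(deltas=[[-0.1,0.1,1,0,0,0,0],[-0.1,0.1,3,0,0,0,0],[-0.1,0.1,5,0,0,0,0],[-0.1,0.1,7,0,0,0,0],[-0.1,0.1,9,0,0,0,0],[-0.1,0.1,10.5,0,0,0,0],[-0.1,0.1,11.2,0,0,0,0],[-0.1,0.1,11.8,0,0,0,0],[-0.1,0.1,12.4,0,0,0,0],[-0.1,0.1,12.4,0,0,0,0],[-0.1,0.1,12.4,0,0,0,0]])

```text
clock: 11.35
tcp_pos: [576.9, -204.9, 77.9]
tcp_rot: [0.001, -0.085, 0.996, 0.001]
force: [0.1, 0.5, -0.2]
opening: 0.224
```

Run:
```python
from h import *
from plant import r
s=r.observe();info(s);print(delta(s,[512,-218.2,77],99.7))
for n in('scene',):
    im,d=r.camera(n);cv2.imwrite(f'pics/{n}6.png',im[:,:,::-1]);np.save(f'pics/{n}6.npy',d)
s=cv2.imread('pics/scene6.png')
cv2.imwrite('pics/c6.png',cv2.resize(s[130:230,160:260],(580,580),interpolation=3))
```

```text
t 11.35 tcp [ 576.9 -204.9   77.9] yaw_y 99.75 tilt [ 0.002  0.002 -1.   ] F [ 0.1  0.5 -0.2] open 0.224 j [ 0.35  0.74 -0.07  1.7   0.07  0.7   1.99]
(array([ 6.63, -0.22,  0.08]), array([0.001, 0.002, 0.001]))
```

View pics/c6.png

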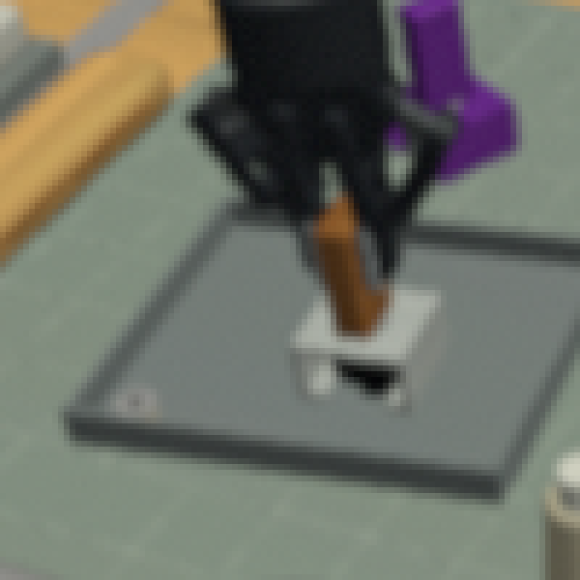

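Emit:
carry_out(deltas=[[0.5,0,0,0,0,0,0],[1.2,0,0,0,0,0,0],[2,0,0,0,0,0,0],[2.8,0,0,0,0,0,0],[3.6,0,0,0,0,0,0],[4.4,0,0,0,0,0,0],[5.2,0,0,0,0,0,0],[6,0,0,0,0,0,0],[6.6,0,0,0,0,0,0],[6.6,0,0,0,0,0,0],[6.6,0,0.3,0,0,0,0],[6.6,0,0.5,0,0,0,0],[6.6,0,0.5,0,0,0,0]])

```text
clock: 12.48
tcp_pos: [512.4, -215.8, 72.6]
tcp_rot: [0.001, -0.085, 0.996, 0.001]
force: [-1.1, -0.6, -1.0]
opening: 0.224
```

Run:
```python
from h import *
from plant import r
s=r.observe();info(s)
for n in('scene','top'):
    im,d=r.camera(n);cv2.imwrite(f'pics/{n}7.png',im[:,:,::-1]);np.save(f'pics/{n}7.npy',d)
s=cv2.imread('pics/scene7.png');t=cv2.imread('pics/top7.png')
cv2.imwrite('pics/c7.png',np.hstack([cv2.resize(s[130:230,160:260],(400,400),interpolation=3),cv2.resize(t[180:290,390:500],(400,400),interpolation=3)]))
```

```text
t 12.48 tcp [ 512.4 -215.8   72.6] yaw_y 99.78 tilt [ 0.002  0.002 -1.   ] F [-1.1 -0.6 -1. ] open 0.224 j [ 0.41  0.69 -0.07  1.87  0.08  0.59  2.03]
```

View pics/c7.png

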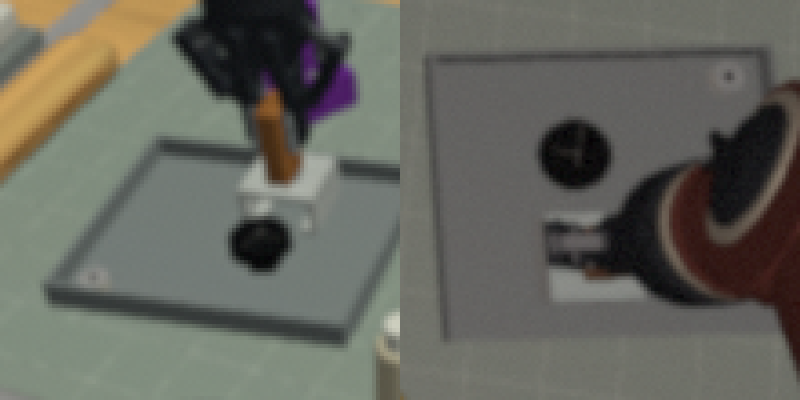

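The old cap stands free in the tray at (575,155) in the right crop, with the puller at (590,255) clear of it. Before opening the jaws I check how close the purple look-alike is.

Run:
```python
from h import *
from plant import r
i=r.camera_info('top');im=cv2.imread('pics/top0.png');C=cloud(i,np.load('pics/top0.npy'))
h=cv2.cvtColor(im,cv2.COLOR_BGR2HSV);m=(h[...,0]>125)&(h[...,0]<165)&(h[...,1]>90);m[:290]=0;m[340:]=0;m[:,:440]=0;m[:,490:]=0
P=C[m];P=P[(P[:,2]>5)&(P[:,2]<110)];print(m.sum(),np.percentile(P,[1,50,99],axis=0).round(0))
C7=cloud(i,np.load('pics/top7.npy'))[195:245,415:450].reshape(-1,3)
q=C7[(C7[:,2]>29)&(C7[:,2]<38)&(C7[:,0]>545)];print('old cap',cv2.minEnclosingCircle(np.float32(q[:,:2])),np.median(q[:,2]))
```

```text
763 [[ 339. -299.    8.]
 [ 373. -273.   35.]
 [ 405. -246.  103.]]
old cap ((578.7307739257812, -200.43211364746094), 22.682605743408203) 33.26324625509562
```

Emit:
carry_out(deltas=[[0,0,0.05,0,0,0,0],[0,0,0.05,0,0,0,0.5],[0,0,0.05,0,0,0,0.9],[0,0,0.05,0,0,0,0.9],[0,0,0.05,0,0,0,0.9],[0,0,0.05,0,0,0,0.9],[0,0,0.05,0,0,0,0.9],[0,0,-2,0,0,0,0.9],[0,0,-6,0,0,0,0.9],[0,0,-9,0,0,0,0.9],[0,0,-9,0,0,0,0.9]])

```text
clock: 13.5
tcp_pos: [516.3, -217.6, 169.1]
tcp_rot: [0.007, -0.085, 0.996, -0.002]
force: [0.8, -0.3, 0.5]
opening: 0.895
```

Run:
```python
from h import *
from plant import r
s=r.observe();info(s)
for y in (205.3,115.3,25.3): print(y,delta(s,[520,-5.5,140],y))
```

```text
t 13.5 tcp [ 516.3 -217.6  169.1] yaw_y 99.76 tilt [ 0.015 -0.003 -1.   ] F [ 0.8 -0.3  0.5] open 0.895 j [ 0.42  0.55 -0.09  1.79  0.06  0.79  2.04]
205.3 (array([-3.92, 20.85,  2.84]), array([-0.017,  0.005, -1.842]))
115.3 (array([-3.92, 20.85,  2.84]), array([-0.007,  0.013, -0.271]))
25.3 (array([-3.92, 20.85,  2.84]), array([0.004, 0.015, 1.3  ]))
```

Run:
```python
from h import *
from plant import r
i=r.camera_info('top');C=cloud(i,np.load('pics/top0.npy'))
for n,(a,b,c,d),z0,z1 in (('weight',(326,252,358,284),6,45),('tape',(340,180,370,208),8,22),('new',(340,222,368,246),24,38),('yellow',(366,280,398,310),20,40)):
    P=C[b:d,a:c].reshape(-1,3);P=P[(P[:,2]>z0)&(P[:,2]<z1)];print(n,cv2.minEnclosingCircle(np.float32(P[:,:2])),np.percentile(P[:,:2],[1,50,99],axis=0).round(1).tolist(),P[:,2].max())
isc=r.camera_info('scene');C=cloud(isc,np.load('pics/scene0.npy'))
P=C[180:210,278:310].reshape(-1,3);P=P[(P[:,2]>24)&(P[:,2]<38)];print('new scene',cv2.minEnclosingCircle(np.float32(P[:,:2])))
P=C[180:210,340:380].reshape(-1,3);P=P[(P[:,2]>98)&(P[:,2]<108)];print('old scene',cv2.minEnclosingCircle(np.float32(P[:,:2])))
P=cloud(i,np.load('pics/top0.npy'))[192:220,255:280].reshape(-1,3);P=P[(P[:,2]>98)&(P[:,2]<112)];print('old top',cv2.minEnclosingCircle(np.float32(P[:,:2])))
```

```text
weight ((445.0624084472656, 17.39991569519043), 35.86381912231445) [[415.2, -16.0], [440.1, 10.4], [465.5, 35.4]] 42.000784286341286
tape ((619.9375, 2.3082146644592285), 23.32737159729004) [[597.4, -16.0], [619.2, 3.7], [641.4, 23.9]] 20.616136736767317
new ((521.248291015625, -5.220366477966309), 22.820104598999023) [[499.5, -26.1], [520.6, -5.0], [542.6, 16.0]] 35.16859064664436
yellow ((391.25579833984375, -89.05255889892578), 23.000347137451172) [[369.9, -109.6], [390.8, -88.4], [412.2, -67.9]] 36.137535726747956
new scene ((495.47320556640625, 3.256937265396118), 49.63214111328125)
old scene ((554.4061889648438, 222.36778259277344), 45.81724166870117)
old top ((548.9645385742188, 197.55606079101562), 23.095951080322266)
```

Emit:
carry_out(deltas=[[-3.9,20.9,0,0,0,1.3,0.8],[-3.9,20.9,0,0,0,1.3,0.8],[-3.9,20.9,0,0,0,1.3,0.8],[-3.9,20.9,0,0,0,1.3,0.8],[-3.9,20.9,0,0,0,1.3,0.8],[-3.9,20.9,0,0,0,1.3,0.8],[-3.9,20.9,0,0,0,1.3,0.8],[-3.9,20.9,0,0,0,1.3,0.8],[-3.9,20.9,0,0,0,1.3,0.8],[-3.9,20.9,2,0,0,1.3,0.8],[-3.9,20.9,4,0,0,1.3,0.8],[-3.9,20.9,6,0,0,1.3,0.8],[-3.9,20.9,6,0,0,1.3,0.8],[-3.9,20.9,6,0,0,1.3,0.8]])

```text
clock: 14.67
tcp_pos: [519.4, -5.1, 107.7]
tcp_rot: [0.006, 0.535, 0.845, 0.002]
force: [0.3, -0.2, 0.5]
opening: 0.801
```

Run:
```python
from h import *
from plant import r
s=r.observe();info(s);print(delta(s,[520.8,-5.2,11],25.3))
for n in('scene','top'):
    im,d=r.camera(n);cv2.imwrite(f'pics/{n}8.png',im[:,:,::-1]);np.save(f'pics/{n}8.npy',d)
s=cv2.imread('pics/scene8.png');t=cv2.imread('pics/top8.png')
cv2.imwrite('pics/c8.png',np.hstack([cv2.resize(s[130:230,240:340],(400,400),interpolation=3),cv2.resize(t[180:300,380:500],(400,400),interpolation=3)]))
i=r.camera_info('top');C7=cloud(i,np.load('pics/top8.npy'))[195:270,415:490].reshape(-1,3)
q=C7[(C7[:,2]>96)&(C7[:,2]<108)];print('handle',len(q),cv2.minAreaRect(np.float32(q[:,:2])),np.median(q[:,2]))
```

```text
t 14.67 tcp [519.4  -5.1 107.7] yaw_y 25.3 tilt [ 0.012 -0.003 -1.   ] F [ 0.3 -0.2  0.5] open 0.801 j [-0.21  0.6   0.26  1.96 -0.25  0.6   0.66]
(array([0.01, 0.03, 9.67]), array([ 0.009,  0.008, -0.   ]))
handle 165 ((513.7556762695312, -214.961669921875), (33.29698944091797, 22.511672973632812), 11.743416786193848) 103.546469071214
```

View pics/c8.png

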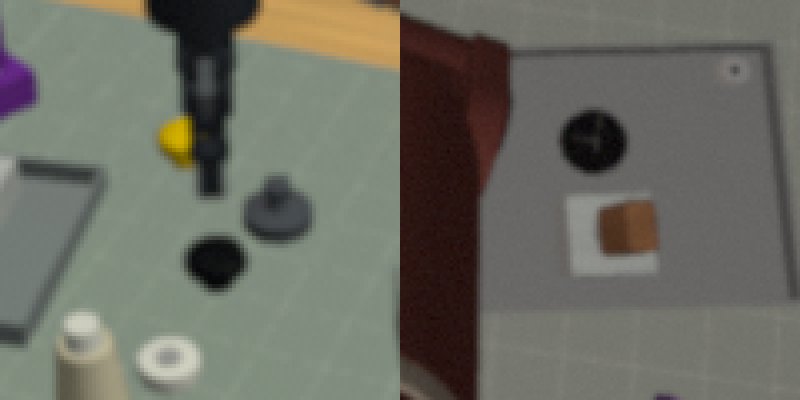

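The puller stands upright at (620,230) in the right crop, with the old cap clear at (593,140). The black new cap at (215,262) in the left crop is below the gripper, and the weight beside it is clear. I descend on it.

Emit:
carry_out(deltas=[[0,0.03,3,0.009,0.008,0,0.8],[0,0.03,6,0.009,0.008,0,0.8],[0,0.03,8.5,0.009,0.008,0,0.8],[0,0.03,9.6,0.009,0.008,0,0.8],[0,0.03,9.6,0.009,0.008,0,0.8],[0,0.03,9.6,0.009,0.008,0,0.8]])

```text
clock: 15.27
tcp_pos: [523.4, -5.7, 14.1]
tcp_rot: [0.002, 0.535, 0.845, 0.002]
force: [-0.4, 0.1, -0.5]
opening: 0.8
```

Run:
```python
from h import *
from plant import r
s=r.observe();info(s);print(delta(s,[520.8,-5.2,11],25.3))
for n in('scene','top'):
    im,d=r.camera(n);cv2.imwrite(f'pics/{n}9.png',im[:,:,::-1]);np.save(f'pics/{n}9.npy',d)
s=cv2.imread('pics/scene9.png');t=cv2.imread('pics/top9.png')
cv2.imwrite('pics/c9.png',np.hstack([cv2.resize(s[150:230,250:330],(400,400),interpolation=3),cv2.resize(t[180:300,290:410],(400,400),interpolation=3)]))
```

```text
t 15.27 tcp [523.4  -5.7  14.1] yaw_y 25.26 tilt [ 0.006  0.    -1.   ] F [-0.4  0.1 -0.5] open 0.8 j [-0.14  0.77  0.18  1.99 -0.31  0.4   0.71]
(array([ 0.16, -0.21,  0.31]), array([ 0.005,  0.002, -0.001]))
```

View pics/c9.png

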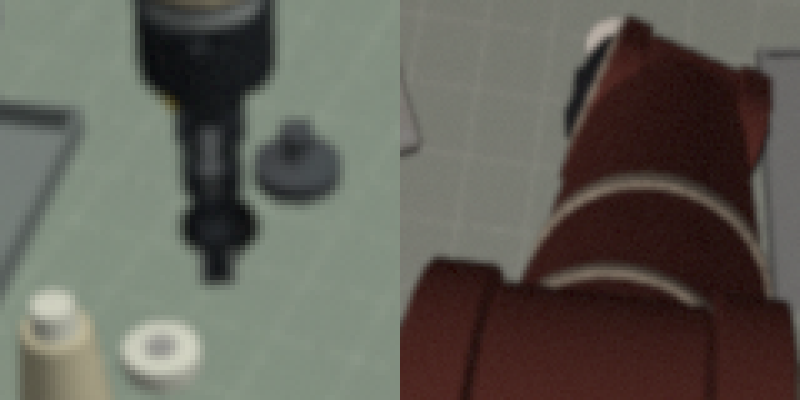

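The fingers straddle the cap, whose head shows at (218,225) behind the front finger. I correct the 2–3 mm offset and grip.

Emit:
carry_out(deltas=[[0.15,-0.2,0.3,0.005,0.002,0,0.8],[0.15,-0.2,0.3,0.005,0.002,0,0.8],[0.15,-0.2,0.3,0.005,0.002,0,0.6],[0.15,-0.2,0.3,0.005,0.002,0,0.5],[0.15,-0.2,0.3,0.005,0.002,0,0.4],[0.15,-0.2,0.3,0.005,0.002,0,0.3],[0.15,-0.2,0.3,0.005,0.002,0,0.3],[0.15,-0.2,0.3,0.005,0.002,0,0.3],[0.15,-0.2,0.3,0.005,0.002,0,0.3]], squeeze=60)

```text
clock: 16.12
tcp_pos: [522.2, -5.0, 12.6]
tcp_rot: [0.002, 0.535, 0.845, 0.001]
force: [0.7, -0.1, 5.5]
opening: 0.51
```

Run:
```python
from h import *
from plant import r
s=r.observe();info(s);print(delta(s,[520.8,-5.2,170],25.3))
```

```text
t 16.12 tcp [522.2  -5.   12.6] yaw_y 25.27 tilt [ 0.004  0.    -1.   ] F [ 0.7 -0.1  5.5] open 0.51 j [-0.15  0.77  0.17  2.   -0.31  0.4   0.71]
(array([  0.02,  -0.07, -15.74]), array([ 0.004,  0.002, -0.001]))
```

Emit:
carry_out(deltas=[[0,0,-2,0,0,0,0.3],[0,0,-6,0,0,0,0.3],[0,0,-10,0,0,0,0.3],[0,0,-14,0,0,0,0.3],[0,0,-15.5,0,0,0,0.3],[0,0,-15.5,0,0,0,0.3]])

```text
clock: 16.62
tcp_pos: [524.2, -5.4, 171.8]
tcp_rot: [0.006, 0.535, 0.845, 0.004]
force: [0.8, 1.0, -1.3]
opening: 0.514
```

Run:
```python
from h import *
from plant import r
s=r.observe();info(s);print(delta(s,[547.1,196.6,150],25.3))
```

```text
t 16.62 tcp [524.2  -5.4 171.8] yaw_y 25.27 tilt [ 0.013  0.    -1.   ] F [ 0.8  1.  -1.3] open 0.514 j [-0.24  0.51  0.31  1.89 -0.22  0.76  0.63]
(array([17.3 , 10.66,  2.22]), array([ 0.012,  0.005, -0.001]))
```

Emit:
carry_out(deltas=[[17.3,10.7,0,0.012,0.005,0,0.3],[17.3,10.7,0,0.012,0.005,0,0.3],[17.3,10.7,0,0.012,0.005,0,0.3],[17.3,10.7,0,0.012,0.005,0,0.3],[17.3,10.7,0,0.012,0.005,0,0.3],[17.3,10.7,1,0.012,0.005,0,0.3],[17.3,10.7,2,0.012,0.005,0,0.3],[17.3,10.7,2.2,0.012,0.005,0,0.3],[17.3,10.7,2.2,0.012,0.005,0,0.3],[17.3,10.7,2.2,0.012,0.005,0,0.3]])

```text
clock: 17.45
tcp_pos: [547.3, 194.5, 149.6]
tcp_rot: [0.0, 0.537, 0.844, -0.001]
force: [0.2, -0.1, 0.6]
opening: 0.515
```

Run:
```python
from h import *
from plant import r
s=r.observe();info(s);print(stn(s['tcp_pos']),delta(s,[547.1,196.6,130],25.3))
for n in('scene','top'):
    im,d=r.camera(n);cv2.imwrite(f'pics/{n}10.png',im[:,:,::-1]);np.save(f'pics/{n}10.npy',d)
s=cv2.imread('pics/scene10.png');t=cv2.imread('pics/top10.png')
cv2.imwrite('pics/c10.png',np.hstack([cv2.resize(s[150:240,335:425],(400,400),interpolation=3),cv2.resize(t[140:260,200:320],(400,400),interpolation=3)]))
```

```text
t 17.45 tcp [547.3 194.5 149.6] yaw_y 25.07 tilt [-0.001 -0.002 -1.   ] F [ 0.2 -0.1  0.6] open 0.515 j [-0.57  0.62  0.31  1.74 -0.24  0.81  0.29]
[-0.7 -2. ] (array([0.2 , 0.07, 1.96]), array([-0.002,  0.001, -0.004]))
```

View pics/c10.png

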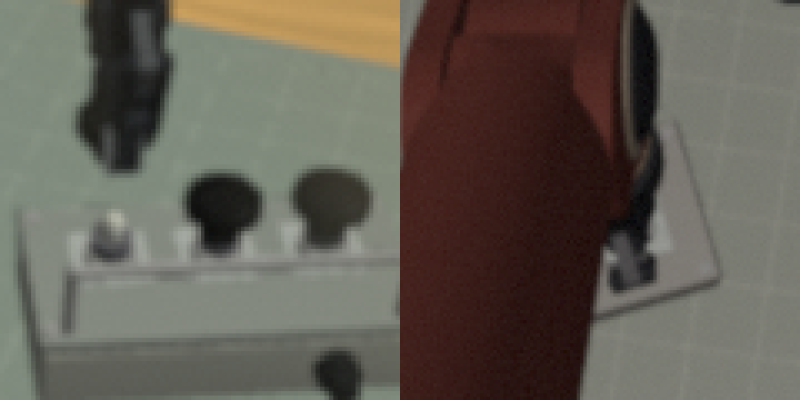

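Run:
```python
from h import *
from plant import r
a=np.deg2rad(25.3);u=np.array([np.cos(a),np.sin(a)]);v=np.array([-u[1],u[0]]);c=np.array([547.1,196.6])
i=r.camera_info('scene');C=cloud(i,np.load('pics/scene10.npy'))[155:215,340:385];P=C.reshape(-1,3)
L=np.c_[(P[:,:2]-c)@u,(P[:,:2]-c)@v,P[:,2]]
for z0,z1 in((151,155),(155,159),(159,163),(163,167),(138,150),(78,84),(84,92)):
    k=(abs(L[:,0])<50)&(abs(L[:,1])<32)&(L[:,2]>z0)&(L[:,2]<z1);q=L[k]
    if k.sum(): print(z0,z1,k.sum(),'u',np.percentile(q[:,0],[2,50,98]).round(1),'v',np.percentile(q[:,1],[2,50,98]).round(1))
k=(L[:,2]>77)&(L[:,2]<93)&(abs(L[:,0])<25)&(abs(L[:,1])<25);print(L[k].round(1).tolist())
```

```text
151 155 18 u [ 9.3 26.2 36.9] v [-21.   -8.6  13.5]
155 159 25 u [ 1.1 19.2 36.9] v [-22.   -3.7  17.2]
159 163 28 u [-22.   17.6  36.5] v [-21.6 -12.4   8.3]
163 167 41 u [-22.    8.4  36.4] v [-20.5 -10.8   7.8]
138 150 13 u [ 1.6 27.9 28.8] v [-12.   -6.9   7.1]
78 84 9 u [-0.9  7.5 10.6] v [-5.3  0.7  5.2]
84 92 23 u [-2.5  3.2  7.7] v [-5.1  1.4  9.4]
[[-1.1, 1.4, 91.4], [-0.3, 3.9, 92.0], [-3.7, -3.0, 86.1], [1.8, -1.6, 90.7], [2.8, 0.8, 91.4], [1.7, 3.7, 90.2], [-0.8, 6.8, 88.0], [-0.9, -6.0, 85.3], [0.2, -3.6, 86.1], [3.7, -1.7, 88.9], [4.2, 0.8, 89.2], [3.8, 3.5, 88.7], [4.6, 5.9, 89.2], [-0.5, 9.6, 84.7], [-1.4, -5.7, 81.4], [3.0, -4.0, 85.1], [4.6, -1.7, 86.4], [6.9, 0.4, 88.1], [6.4, 3.1, 87.6], [5.8, 5.9, 86.9], [3.2, 9.1, 84.4], [2.0, -3.5, 80.8], [6.3, -1.8, 84.4], [5.7, 0.9, 83.7], [8.3, 2.9, 85.9], [6.7, 5.9, 84.3], [1.9, -3.3, 77.3], [9.1, -2.2, 83.5], [7.5, 0.7, 81.9], [7.1, 3.5, 81.3], [9.2, 5.6, 83.0], [2.8, 12.3, 77.0], [10.7, 0.3, 81.3], [10.5, 2.9, 80.9], [6.6, 9.0, 77.2], [10.7, 11.0, 77.1]]
```

Run:
```python
from h import *
from plant import r
a=np.deg2rad(25.3);u=np.array([np.cos(a),np.sin(a)]);v=np.array([-u[1],u[0]]);c=np.array([547.1,196.6])
i=r.camera_info('scene');im=cv2.imread('pics/scene10.png')
x0,y0,x1,y1=345,160,385,215;S=12
big=cv2.resize(im[y0:y1,x0:x1],None,fx=S,fy=S,interpolation=cv2.INTER_CUBIC)
def circ(cu,cv_,z,rad,col):
    t=np.linspace(0,2*np.pi,60);P=c+np.outer(cu+rad*np.cos(t),u)+np.outer(cv_+rad*np.sin(t),v)
    q=proj(i,np.c_[P,np.full(60,z)]);q=((q+0.5-[x0,y0])*S).astype(np.int32);cv2.polylines(big,[q],True,col,1)
circ(0,0,76,12.5,(0,255,0));circ(0,0,84,6.5,(0,255,0));circ(0,0,66,16,(0,255,255))
tz=149.6-12.6;circ(-.7,-1.6,tz+16,23,(0,0,255));circ(-.7,-1.6,tz+26,23,(0,0,255));circ(-.7,-1.6,tz,13,(255,0,255))
cv2.imwrite('pics/c11.png',big[:600])
```

```text
(no output)
```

View pics/c11.png

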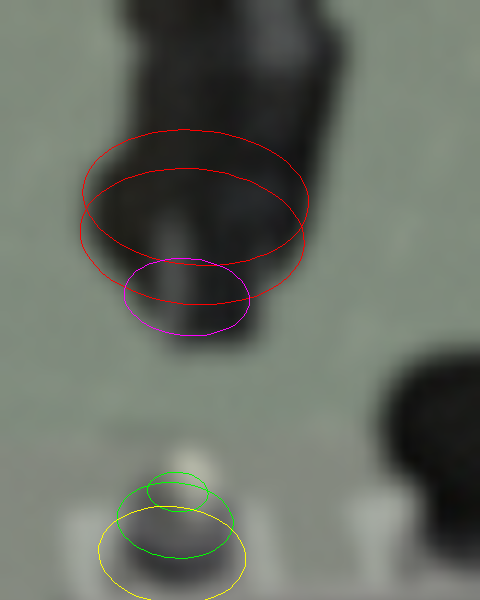

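Run:
```python
from h import *
from plant import r
s=r.observe();info(s);print(delta(s,[547.5,196.6,110],25.3))
```

```text
t 17.55 tcp [547.9 195.2 150.5] yaw_y 25.11 tilt [ 0.001 -0.001 -1.   ] F [ 0.4 -0.  -0.6] open 0.514 j [-0.57  0.62  0.3   1.74 -0.24  0.81  0.29]
(array([0.15, 0.02, 4.05]), array([ 0.001,  0.001, -0.003]))
```

Emit:
carry_out(deltas=[[0.15,0.02,1.5,0.001,0.001,-0.003,0.3],[0.15,0.02,3,0.001,0.001,-0.003,0.3],[0.15,0.02,4,0.001,0.001,-0.003,0.3],[0.15,0.02,4,0.001,0.001,-0.003,0.3],[0.15,0.02,4,0.001,0.001,-0.003,0.3]])

```text
clock: 17.97
tcp_pos: [547.4, 196.2, 110.4]
tcp_rot: [-0.0, 0.535, 0.845, -0.0]
force: [0.7, 0.5, 1.0]
opening: 0.512
```

Run:
```python
from h import *
from plant import r
pp=[]
for k in range(5):
    s=r.observe();pp.append(s['tcp_pos']);im,d=r.camera('scene')
print(np.round(pp,1));m=np.mean(pp,0);print(m,stn(m));info(s)
cv2.imwrite('pics/scene12.png',im[:,:,::-1]);np.save('pics/scene12.npy',d);im=im[:,:,::-1]
a=np.deg2rad(25.3);u=np.array([np.cos(a),np.sin(a)]);v=np.array([-u[1],u[0]]);c=np.array([547.1,196.6])
i=r.camera_info('scene')
x0,y0,x1,y1=345,165,411,215;S=12
big=cv2.resize(im[y0:y1,x0:x1],None,fx=S,fy=S,interpolation=cv2.INTER_CUBIC)
def circ(cu,cv_,z,rad,col):
    t=np.linspace(0,2*np.pi,60);P=c+np.outer(cu+rad*np.cos(t),u)+np.outer(cv_+rad*np.sin(t),v)
    q=proj(i,np.c_[P,np.full(60,z)]);q=((q+0.5-[x0,y0])*S).astype(np.int32);cv2.polylines(big,[q],True,col,1)
circ(0,0,76,12.5,(0,255,0));circ(0,0,66,16,(0,255,255))
tz=m[2]-12.6;uu,vv=stn(m);vv+=.4
circ(uu,vv,tz+16,23,(0,0,255));circ(uu,vv,tz+26,23,(0,0,255))
circ(0,64,92,23,(0,0,255));circ(0,64,102,23,(0,0,255));circ(0,64,66,16,(0,255,255))
cv2.imwrite('pics/c12.png',big)
```

```text
[[547.4 196.2 110.4]
 [547.9 196.4 111. ]
 [548.2 196.5 111.4]
 [548.2 196.7 111.5]
 [548.1 196.7 111.5]]
[547.97771309 196.50103471 111.15178167] [ 0.8 -0.5]
t 18.17 tcp [548.1 196.7 111.5] yaw_y 25.28 tilt [ 0.001  0.    -1.   ] F [-0.9  0.1  0.1] open 0.51 j [-0.56  0.68  0.28  1.77 -0.26  0.73  0.31]
```

View pics/c12.png

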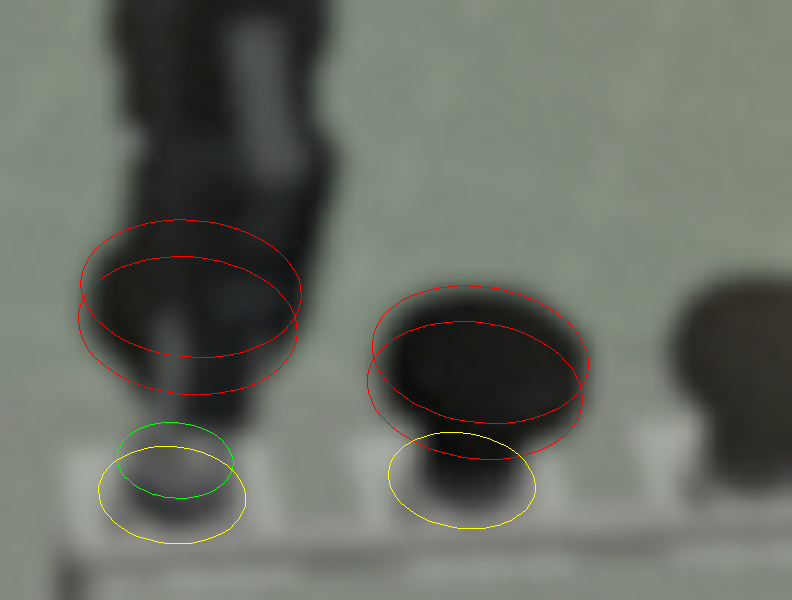

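The overlay bias on the held cap (about +8 px of 12x) matches that on the neighbouring fitted cap, so the horizontal alignment is good. I descend over the stem and check forces.

Emit:
carry_out(deltas=[[0,-0.04,0.3,0,0,0,0.3],[0,-0.04,0.6,0,0,0,0.3],[0,-0.04,0.9,0,0,0,0.3],[0,-0.04,1.2,0,0,0,0.3],[0,-0.04,1.4,0,0,0,0.3],[0,-0.04,1.4,0,0,0,0.3]], squeeze=90)

```text
clock: 18.72
tcp_pos: [547.6, 196.7, 97.0]
tcp_rot: [0.0, 0.535, 0.845, 0.0]
force: [-0.7, 0.6, 1.5]
opening: 0.502
```

Run:
```python
from h import *
from plant import r
s=r.observe();info(s);print(stn(s['tcp_pos']),s['torque'].round(2))
```

```text
t 18.72 tcp [547.6 196.7  97. ] yaw_y 25.29 tilt [ 0.001  0.    -1.   ] F [-0.7  0.6  1.5] open 0.502 j [-0.55  0.7   0.27  1.78 -0.27  0.7   0.31]
[ 0.5 -0.2] [ 0.06  0.08 -0.03]
```

Emit:
carry_out(deltas=[[0,0,0.3,0,0,0,0.3],[0,0,0.6,0,0,0,0.3],[0,0,0.9,0,0,0,0.3],[0,0,1.1,0,0,0,0.3],[0,0,1.3,0,0,0,0.3],[0,0,1.5,0,0,0,0.3],[0,0,1.5,0,0,0,0.3]])

```text
clock: 19.3
tcp_pos: [548.2, 196.9, 82.9]
tcp_rot: [0.0, 0.535, 0.845, 0.001]
force: [-1.0, 0.4, 8.0]
opening: 0.5
```

Run:
```python
from h import *
from plant import r
s=r.observe();info(s);print(stn(s['tcp_pos']),s['torque'].round(2))
```

```text
t 19.3 tcp [548.2 196.9  82.9] yaw_y 25.28 tilt [ 0.002  0.001 -1.   ] F [-1.   0.4  8. ] open 0.5 j [-0.55  0.72  0.26  1.79 -0.28  0.67  0.32]
[ 1.1 -0.2] [0.08 0.21 0.  ]
```

Emit:
carry_out(deltas=[[0,0,0.15,0,0,0,0.3],[0,0,0.3,0,0,0,0.3],[0,0,0.45,0,0,0,0.3],[0,0,0.5,0,0,0,0.3]])

```text
clock: 19.63
tcp_pos: [548.2, 196.9, 82.3]
tcp_rot: [-0.0, 0.535, 0.845, 0.002]
force: [-9.7, -2.6, 33.7]
opening: 0.502
```

Run:
```python
from h import *
from plant import r
s=r.observe();info(s);print(stn(s['tcp_pos']),s['torque'].round(2))
```

```text
t 19.63 tcp [548.2 196.9  82.3] yaw_y 25.28 tilt [ 0.002  0.003 -1.   ] F [-9.7 -2.6 33.7] open 0.502 j [-0.54  0.72  0.26  1.79 -0.28  0.67  0.32]
[ 1.2 -0.2] [-0.37  2.01 -0.01]
```

It hit a hard stop at 33.7 N with the TCP at 82.3, matching the hub on a fully sunk seat, so the cap is clicked home. I ease up 5 mm, open part way (clear of the guard) and rise.

Emit:
carry_out(deltas=[[0,0,-0.2,0,0,0,0.3],[0,0,-0.4,0,0,0,0.3],[0,0,-0.4,0,0,0,0.3],[0,0,-0.4,0,0,0,0.6],[0,0,-0.4,0,0,0,0.72],[0,0,-0.4,0,0,0,0.72],[0,0,-0.4,0,0,0,0.72],[0,0,-0.4,0,0,0,0.72],[0,0,-2,0,0,0,0.72],[0,0,-5,0,0,0,0.72],[0,0,-8,0,0,0,0.72],[0,0,-11,0,0,0,0.72],[0,0,-11,0,0,0,0.72]])

```text
clock: 20.72
tcp_pos: [551.8, 197.2, 198.4]
tcp_rot: [0.004, 0.535, 0.845, 0.007]
force: [1.1, -0.2, 0.8]
opening: 0.72
```

Run:
```python
from h import *
from plant import r
s=r.observe();info(s);print(delta(s,[440,60,300],25))
im,d=r.camera('scene');im=im[:,:,::-1]
cv2.imwrite('pics/scene13.png',im);np.save('pics/scene13.npy',d)
cv2.imwrite('pics/c13.png',cv2.resize(im[140:245,330:440],(660,600),interpolation=3)[:600])
```

```text
t 20.72 tcp [551.8 197.2 198.4] yaw_y 25.26 tilt [ 0.014  0.007 -1.   ] F [ 1.1 -0.2  0.8] open 0.72 j [-0.58  0.57  0.32  1.69 -0.22  0.91  0.27]
(array([ -7.63, -15.81, -10.41]), array([ 0.015, -0.001,  0.005]))
```

View pics/c13.png

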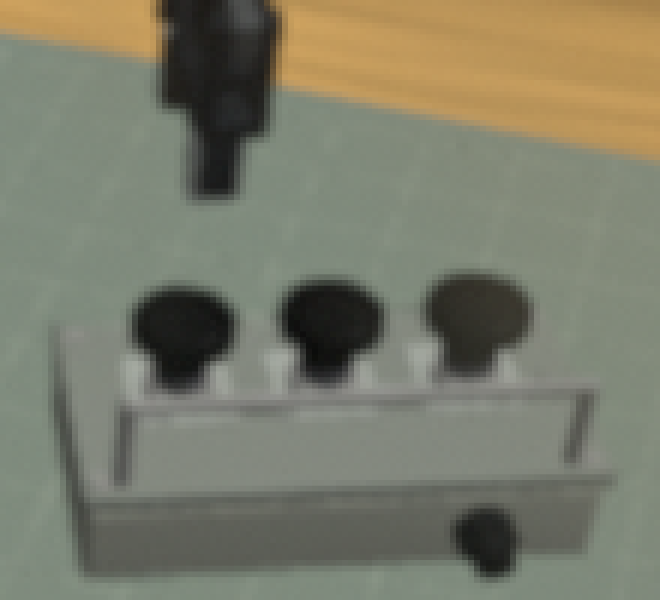

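The new cap is level with its neighbours. I back the arm off for a final check with the top camera.

Emit:
carry_out(deltas=[[-8,-16,-6,0,0,0,0.72],[-8,-16,-6,0,0,0,0.72],[-8,-16,-6,0,0,0,0.72],[-8,-16,-6,0,0,0,0.72],[-8,-16,-6,0,0,0,0.72],[-8,-16,-6,0,0,0,0.72],[-8,-16,-6,0,0,0,0.72],[-8,-16,-6,0,0,0,0.72]])

```text
clock: 21.43
tcp_pos: [439.2, 57.0, 253.1]
tcp_rot: [0.002, 0.535, 0.845, 0.005]
force: [0.3, -0.7, -0.6]
opening: 0.719
```

Run:
```python
from h import *
from plant import r
s=r.observe();info(s)
im,d=r.camera('top');im=im[:,:,::-1];cv2.imwrite('pics/top14.png',im)
i=r.camera_info('top');C=cloud(i,d);C0=cloud(i,np.load('pics/top0.npy'))
for n,(x,y) in (('seat0',(267,205)),('mid',(239,213)),('left',(211,222))):
    for nm,X in(('before',C0),('now',C)):
        P=X[y-14:y+14,x-14:x+14].reshape(-1,3);P=P[(P[:,2]>96)&(P[:,2]<115)]
        if len(P)>20: print(n,nm,len(P),np.mean(P[:,:2],0).round(1),'zmax95',np.percentile(P[:,2],[50,95]).round(1))
```

```text
t 21.43 tcp [439.2  57.  253.1] yaw_y 25.34 tilt [ 0.008  0.006 -1.   ] F [ 0.3 -0.7 -0.6] open 0.719 j [-0.47  0.29  0.38  1.98 -0.14  0.89  0.43]
seat0 before 334 [548.3 197. ] zmax95 [104.8 107.3]
seat0 now 335 [548.8 196.8] zmax95 [105.9 109.5]
mid before 337 [521.  254.2] zmax95 [105.9 109.6]
mid now 342 [520.9 254.1] zmax95 [106.1 109.7]
left before 349 [494.1 311.6] zmax95 [105.9 109.2]
left now 349 [494.1 311.6] zmax95 [105.9 109.1]
```

View pics/top14.png

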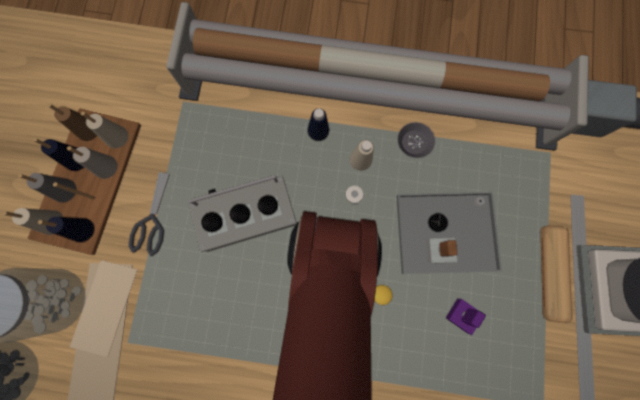

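The final check is clean. The new cap's top height (median 105.9, 95th percentile 109.5 mm) matches its neighbours, and they haven't moved. The old cap at px (438,222) and the puller at (444,249) stand apart in the tray. I hand in.

Run:
```python
from plant import r
print(r.sign_off())
```

```text
the job is handed in; nothing more can be done
None
```

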